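# Inspect a pair of moulded boot heels and set the sound ones out for cementing

### The arm

A 6-joint arm with a two-finger parallel gripper is mounted at the origin on the work surface. World frame = base frame: x ahead of the robot, y to its left, z up, the work surface at z = 0. Lengths are in mm, angles in rad, forces in N, time in s.
With the tool pointing down it reaches from about 275 to 1000 mm from the base axis. Payload 8.4 kg.
Tool frame: the origin (TCP) lies on the mounting face of the last link; the fingertips stand 173 mm ahead of it and the grasp point (between the pads) lies 155 mm ahead of it; z points along the fingers, y is the direction in which the jaws open and shut (so a half turn about z gives the same grasp; the last joint's range is limited). The gripper opens to 85 mm and grips with 20 to 120 N. Pads are 22 mm wide; open, the fingers measure 114 mm over their backs; the gripper's body (76 mm by 85 mm) begins 54 mm behind the grasp point. The pads swing forward as they close: fully open they stand 13 mm farther back than shut.
Start: joints at [-1.328, 0.353, 1.633, -0, 1.155, -0.002], TCP at [151.475, -606.37, 404.681] pointing down, gripper open.
Joint ranges: [-2.63, 2.63], [-0.92, 2.1], [0.06, 2.66], [-1.3, 4.44], [0, 2.69], [-3.02, 3.02]. Speed limits (rad/s): [2.22, 2.22, 2.79, 3.14, 3.14, 3.14].

### API

Orientations are given as [roll, pitch, yaw] about the fixed x, y, z axes, in that order (R = Rz(yaw) Ry(pitch) Rx(roll)).
In Python, from rig import readout, imaging, ticket gives the robot as it stands.
- The arm moves only by the tool step_arm, never from a script. Its argument "deltas" is a list of rows, each an object with "translation": the shift along the tool's x, y, z in cm, a list of three; "rot": the turn, a rotation vector about the tool's x, y, z in rad, a list of three. In form: [{"translation": [x, y, z], "rot": [rx, ry, rz]}, ...]. A call has 1 to 8 rows; each row is the pose to reach, as a shift and turn from the pose commanded when the call began, along the tool's axes at that moment; what a row does not reach only later rows make up. A row lasts 1/8 s, in which the tool goes at most 62.5 mm and 10.7 degrees, less where a joint would pass 70% of its speed; a pose out of reach is approached as far as the arm can. A call with a gripper value outside its range is refused whole. "grip" is the closure in counts, from 0 (fully open) to 255 (shut), set as the call begins (left out, the last holds). The fingers move at their own pace and stop on an object; "squeeze" is the grip in N (left out, the last holds). Time passes only in rows, so rows that repeat a pose let the fingers close. It gives the time, the measured TCP pose, the force and the opening at its end, in the units of the state.
- readout.sense(): the state, without advancing time (a new reading comes with each control period).
- imaging.grab_frame(name): name is "scene" or "top" or "wrist"; returns a dict with "image" (400x640x3 uint8, red, green, blue), "camera_matrix" (3x3 intrinsics, pixels), "world_to_cam" (4x4, takes a point from world to camera coordinates). Camera axes: x right, y up, looking along -z (the intrinsics and any distortion apply to the point x, -y, -z); pixel columns grow to the right and rows downward; lengths in mm; the calibration is good to about 2 mm. A picture is of the moment at which its call begins. There is no depth.
- ticket.sign_off(): hands the job in, once; it reports no verdict.
The state is a dict: "clock": time; "qpos": joint angles; "qvel": joint speeds; "joint_efforts": joint torques, N m; "eef_pos": TCP position; "tcp_rot": TCP orientation; "contact_force": force on the tool from outside, world axes, zero at the start; "wrist_torque": the same for the moment, N m; "opening": opening from 0.0 (shut) to 1.0 (fully open).
Only numpy, scipy, OpenCV 4.12 (cv2) and the standard library are available. Lean on these libraries where they do the work, as an engineer would, in place of code of your own. Each camera call takes 0.05 s, during which the arm holds its last target.

### The job

Check the hollow underside of both moulded boot heels. Set each heel that has its screw boss in the middle of the hollow upside down, flat on the plywood cementing board, ready for cement; put any heel whose boss is missing into the grey scrap crate. Leave the hammer, the wheel tool, the stack of rubber top pieces and the green bottle where they are.

Things in the scene. Friction and masses are not known exactly. Their poses are not given: they have to be found in the camera images.
- heel_1_mid (a point): Centre, half-way up, of a loose moulded boot heel: D-shaped, 78 mm long (its x) x 66 wide (y) x 46 high (z), about 130 g, beige, with a 6 mm black rubber face at +z, up at the start (hollow side down). Its -x end is the flat breast, facing the robot (yaw within 0.45 rad); it can stand on that. The sides are flat and parallel from x = -39 to +6, then the back is a half circle to x = +39.
- heel_2_mid (a point): Centre of the second heel: same outside, axes and sizes as the first, also with the breast facing the robot.
- heel_1: Origin of the first heel: middle of its open underside, 23 mm below its centre. The underside is a hollow 66 x 54 mm, 20 deep, in walls 6 thick, with two crossing ribs 6 mm high on its floor. A sound heel has a round screw boss, 20 mm in diameter, in the middle of the hollow, its end 4 mm below the rim.
- heel_2: Origin of the second heel, as for the first. In a bad moulding the boss is missing: the middle of the hollow shows only the two low crossing ribs, 14 mm below the rim. From outside sound and bad heels look alike. Either heel, both or neither may be bad, by chance each time.
- board_top (a point): Middle of the top face of the fixed plywood cementing board, 200 (its x) x 240 (its y) x 12 mm thick, lying on the bench, z up. Room for two heels side by side along y. It may stand on either side of the heels, yaw within 0.25 rad.
- crate_floor (a point): Middle of the inner floor of the fixed grey open scrap crate, 180 (its x) x 170 (its y) x 75 mm high outside, walls and floor 5 mm thick, z up. On the other side of the heels from the board, yaw within 0.25 rad.
- hammer: Bystander, not to be disturbed: hammer lying beyond the heels, 210 mm long along its y, its head, 110 mm wide, at the +y end, 32 mm high; origin on the bench under its middle.
- wheel_tool: Bystander, not to be disturbed: wheel tool with a dark wooden handle, lying beyond the heels, 250 mm long along its y, 31 mm high; origin on the bench under its middle.
- top_pieces: Bystander, not to be disturbed: stack of flat black rubber top pieces, D-shaped like the heels (78 x 66) but only 20 mm high, lying between and beyond the heels; origin under its middle.
- glue_bottle: Bystander, not to be disturbed: green plastic bottle, 96 mm in diameter, 190 mm high, standing at the far edge of the bench; origin under its middle.

How it is judged:
By the outcome, as a careful person would: the job done as asked, in the order asked, and still so for the second after the job is handed in, with the robot touching nothing.
It also fails if it takes over 72 s, if anything falls off the work surface, if the arm or the gripper's body presses on something with over 40 N, if the wrist force passes 120 N, or if a joint passes its speed limit or range.

## Working session

There is one attempt and no reset: what is moved stays moved. The work goes in short steps, Python scripts to look and compute and a tool call to move; the robot and the scene stay as the last step left them, time stands still between calls to the robot, and variables do not carry over. Pictures are saved under pics/ and viewed, and the job is handed in when it is done.

Besides the shell and the picture viewer there is one more tool, called after "Call:" by a JSON object that holds its "method" and its "body". step_arm: Moves the arm, as the interface text tells. Its arguments: {"type":"object","properties":{"deltas":{"type":"array","items":{"type":"object","properties":{"translation":{"type":"array","items":{"type":"number"}},"rot":{"type":"array","items":{"type":"number"}}}}},"grip":{"type":"number"},"squeeze":{"type":"number"}},"required":["deltas"]}

```bash
ls; mkdir -p pics; python3 - <<'E'
from rig import readout, imaging
import cv2
print(readout.sense())
for n in ["scene","top"]:
    f=imaging.grab_frame(n)
    cv2.imwrite(f"pics/{n}0.png",f["image"][:,:,::-1]); print(n,f["camera_matrix"].tolist(),f["world_to_cam"].round(3).tolist(),[k for k in f])
E
```

```text
pics
{'clock': 0.0, 'qpos': array([-1.32840970e+00,  3.53682337e-01,  1.63412933e+00, -2.72520180e-05,
        1.15519743e+00, -2.41904798e-03]), 'qvel': array([-1.08287388e-03, -2.17201676e-03,  1.01292296e-03,  7.80705234e-04,
       -9.66081343e-04,  8.56532475e-05]), 'joint_efforts': array([-2.60180735e-03, -6.05263066e+01, -3.42069983e+01, -2.48932347e-04,
        9.44874046e-03,  1.32806952e-05]), 'eef_pos': array([ 151.40926012, -606.1468647 ,  403.94220867]), 'tcp_rot': array([-3.14017615e+00,  2.14900400e-05,  2.44816707e-01]), 'contact_force': array([-0.034314  ,  0.38503901, -0.06373425]), 'wrist_torque': array([-0.04747532, -0.00174632,  0.0038269 ]), 'opening': 1.0025447664002436}
scene [[483.38807062507954, 0.0, 317.19153133336295], [0.0, 483.38807062507954, 190.89707554030917], [0.0, 0.0, 1.0]] [[-0.521, 0.853, 0.017, 304.662], [-0.566, -0.361, 0.741, 311.566], [0.639, 0.376, 0.671, -1776.369], [0.0, 0.0, 0.0, 1.0]] ['image', 'camera_matrix', 'world_to_cam']
top [[436.65526627503675, 0.0, 325.3953797952624], [0.0, 436.65526627503675, 196.9684223580796], [0.0, 0.0, 1.0]] [[-0.026, -1.0, -0.007, 39.597], [0.996, -0.027, 0.09, -605.75], [-0.09, -0.004, 0.996, -985.413], [0.0, 0.0, 0.0, 1.0]] ['image', 'camera_matrix', 'world_to_cam']
```

View pics/scene0.png

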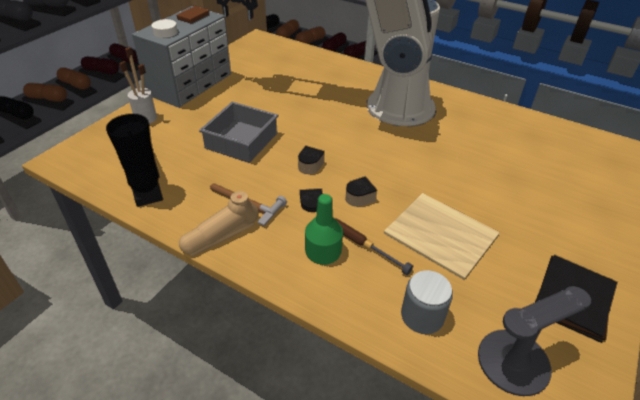

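View pics/top0.png

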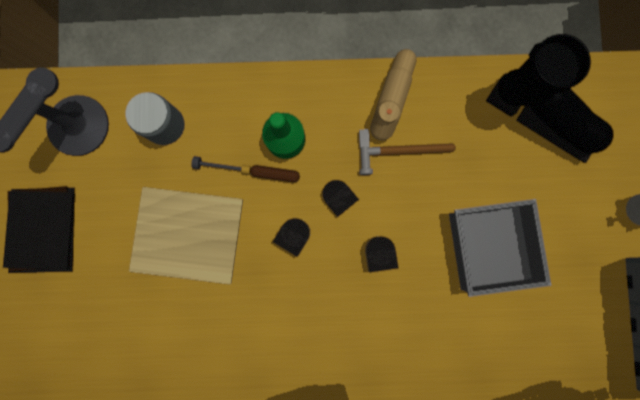

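```bash
cat > h.py <<'E'
import numpy as np, cv2, json
from scipy.spatial.transform import Rotation as Rn
from rig import readout, imaging
def cam(n):
    return imaging.grab_frame(n)
def ray(f,uv,z):
    K=f["camera_matrix"];T=f["world_to_cam"];R=T[:3,:3];c=-R.T@T[:3,3]
    uv=np.atleast_2d(uv).astype(float)
    d=np.c_[(uv[:,0]-K[0,2])/K[0,0],-(uv[:,1]-K[1,2])/K[1,1],-np.ones(len(uv))]@R
    return (c+d*((z-c[2])/d[:,2])[:,None])[:,:2]
def proj(f,P):
    K=f["camera_matrix"];T=f["world_to_cam"];p=np.atleast_2d(P)@T[:3,:3].T+T[:3,3]
    return np.c_[K[0,0]*p[:,0]/-p[:,2]+K[0,2],K[1,1]*-p[:,1]/-p[:,2]+K[1,2]]
def save(f,name,box=None,s=1):
    im=f["image"][:,:,::-1]
    if box: im=im[box[1]:box[3],box[0]:box[2]]
    if s!=1: im=cv2.resize(im,None,fx=s,fy=s,interpolation=cv2.INTER_CUBIC)
    cv2.imwrite(f"pics/{name}.png",im)
E
python3 - <<'E'
from h import *
f=cam("top");w=cam("wrist");save(w,"wrist0");save(f,"topz",(120,120,560,320),1.8)
T=w["world_to_cam"];print("wristcam c",-T[:3,:3].T@T[:3,3],T[:3,:3].round(2).tolist())
for n in("scene",):
    g=cam(n);T=g["world_to_cam"];print(n,-T[:3,:3].T@T[:3,3])
T=f["world_to_cam"];print(-T[:3,:3].T@T[:3,3])
im=f["image"];hsv=cv2.cvtColor(im,cv2.COLOR_RGB2HSV)
m=((hsv[...,2]<60)).astype(np.uint8)
m[:, :250]=0;m[:,420:]=0;m[:170]=0;m[290:]=0
n,l,st,ce=cv2.connectedComponentsWithStats(m)
for i in range(1,n):
    if st[i,4]>200:
        c=cv2.findContours((l==i).astype(np.uint8),cv2.RETR_EXTERNAL,cv2.CHAIN_APPROX_NONE)[0][0][:,0]
        for z in(46,20):
            p=ray(f,c,z).astype(np.float32);r=cv2.minAreaRect(p);print(i,z,st[i],r)
E
```

```text
wristcam c [ 224.39436153 -588.58705748  373.9565518 ] [[0.24, -0.97, -0.0], [0.93, 0.23, -0.3], [0.29, 0.07, 0.95]]
scene [1470.15667854  520.6871732   955.45901953]
[ 515.45553095   18.92861168 1036.09233852]
5 46 [323 181  35  35 787] ((607.27880859375, -3.7920074462890625), (71.56343078613281, 62.81687545776367), 37.94020080566406)
5 20 [323 181  35  35 787] ((609.6900634765625, -4.388710021972656), (73.44265747070312, 64.46647644042969), 37.94013214111328)
6 46 [273 219  36  37 863] ((521.3992309570312, 98.98582458496094), (64.0962142944336, 75.34110260009766), 57.387489318847656)
6 20 [273 219  36  37 863] ((521.5552978515625, 101.08815002441406), (65.77938079833984, 77.31957244873047), 57.387489318847656)
7 46 [365 237  33  35 899] ((475.01898193359375, -96.13471984863281), (73.6949691772461, 66.46436309814453), 7.215809345245361)
7 20 [365 237  33  35 899] ((473.95709228515625, -99.15630340576172), (75.63017272949219, 68.20972442626953), 7.215822219848633)
```

View pics/wrist0.png

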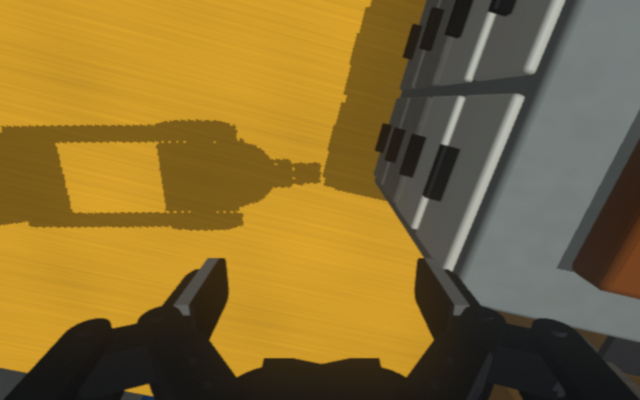

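View pics/topz.png

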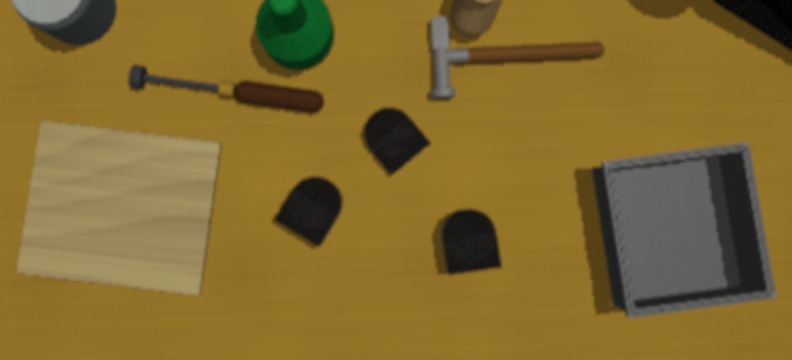

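```bash
python3 - <<'E'
from h import *
f=cam("top")
im=f["image"];hsv=cv2.cvtColor(im,cv2.COLOR_RGB2HSV)
print("board px",hsv[235,187],"bench",hsv[330,187],"heel",hsv[236,292],hsv[253,380],hsv[240,240+20],"crate",hsv[250,490])
big=cv2.resize(im,None,fx=4,fy=4,interpolation=cv2.INTER_CUBIC);hb=cv2.cvtColor(big,cv2.COLOR_RGB2HSV)
def comp(m,uv):
    n,l=cv2.connectedComponents(m.astype(np.uint8));k=l[uv[1]*4,uv[0]*4]
    c=cv2.findContours((l==k).astype(np.uint8),cv2.RETR_EXTERNAL,cv2.CHAIN_APPROX_NONE)[0][0]
    return c
mb=(hb[...,1]<130)&(hb[...,2]>100); mb[:, 1000:]=0;mb[:700]=0
c=comp(mb,(187,235));r=cv2.minAreaRect(ray(f,(c[:,0]-1.5)/4,12).astype(np.float32));print("board",r)
mc=(hb[...,1]<90);mc[:,:1700]=0;mc[:,2240:]=0;mc[:760]=0;mc[1240:]=0
c=comp(mc,(490,250));print(cv2.contourArea(c))
for z in(75,):print("crate",z,cv2.minAreaRect(ray(f,(c[:,0]-1.5)/4,z).astype(np.float32)))
for uv in((292,236),(380,253),(339,197)):
    for th in (50,):
        c=comp(hb[...,2]<th,uv);p=ray(f,(c[:,0]-1.5)/4,46);h=cv2.convexHull(p.astype(np.float32))[:,0]
        m=p.mean(0);ap=cv2.approxPolyDP(h[:,None],4,True)[:,0]
        M=cv2.moments(h[:,None]);ce=np.array([M['m10'],M['m01']])/M['m00']
        # longest straight edges
        L=np.linalg.norm(ap-np.roll(ap,-1,0),axis=1);print(uv,th,ce.round(1),[(a.round(0).tolist(),round(float(x))) for a,x in zip(ap,L)], np.degrees(np.arctan2(*(np.roll(ap,-1,0)-ap).T[::-1])).round(1))
E
```

```text
board px [ 21 104 155] bench [ 21 186 147] heel [ 0  9 28] [24 44 29] [ 21 185 149] crate [60  3 99]
board ((527.9688720703125, 352.61431884765625), (240.41738891601562, 200.13156127929688), 81.46742248535156)
122537.5
crate 75 ((481.872314453125, -352.5539245605469), (189.89085388183594, 194.237060546875), 6.204283237457275)
(292, 236) 50 [518.8 100.2] [([557.0, 98.0], 29), ([542.0, 123.0], 41), ([507.0, 144.0], 61), ([475.0, 92.0], 46), ([514.0, 66.0], 17), ([531.0, 63.0], 25), ([551.0, 77.0], 22)] [ 121.   149.1 -121.3  -33.6  -10.8   33.5   74.8]
(380, 253) 50 [472.4 -96.8] [([506.0, -115.0], 28), ([511.0, -88.0], 22), ([499.0, -68.0], 22), ([478.0, -63.0], 42), ([437.0, -70.0], 63), ([443.0, -133.0], 43), ([486.0, -128.0], 24)] [  80.4  121.9  166.1 -171.2  -83.9    6.6   32.5]
(339, 197) 50 [605.3  -5.5] [([642.0, -2.0], 27), ([631.0, 23.0], 23), ([610.0, 30.0], 17), ([594.0, 24.0], 41), ([562.0, -2.0], 60), ([599.0, -49.0], 47), ([636.0, -19.0], 19)] [ 114.1  161.1 -160.1 -140.6  -52.    38.7   70.4]
```

```bash
cat >> h.py <<'E'
import os
def R_of(psi,th):
    """tool: yaw psi (deg) of tool x when down; th (deg) tilt: + = tool points toward its +x side (horizontal at 90)"""
    return Rn.from_euler('xyz',[np.pi,0,np.radians(psi)])*Rn.from_euler('y',np.radians(th))
def cmd():
    if os.path.exists("cmd.json"):
        d=json.load(open("cmd.json"));return np.array(d["p"]),Rn.from_quat(d["q"])
    return np.array([151.475,-606.37,404.681]),Rn.from_euler('xyz',[np.pi,0,.2448])
def setcmd(p,r): json.dump(dict(p=list(map(float,p)),q=r.as_quat().tolist()),open("cmd.json","w"))
def did(t,rot):
    p,r=cmd();setcmd(p+r.apply(np.array(t)*10),r*Rn.from_rotvec(rot))
def plan(P,psi,th,G=150):
    """grasp-centre P"""
    p,r=cmd();R=R_of(psi,th);tp=np.array(P)-R.apply([0,0,G])
    t=r.inv().apply(tp-p)/10;rv=(r.inv()*R).as_rotvec()
    n=max(np.linalg.norm(tp-p)/62.5,np.degrees(np.linalg.norm(rv))/10.7)
    print("t",t.round(2).tolist(),"rot",rv.round(3).tolist(),"rows>=%.1f"%n,"tcp",tp.round(1))
def st():
    s=readout.sense();p,r=cmd()
    R=Rn.from_euler('xyz',s["tcp_rot"]);print("t",round(s["clock"],2),"p",s["eef_pos"].round(1),"err",(s["eef_pos"]-p).round(1),"roterr",(r.inv()*R).as_rotvec().round(3),"q",s["qpos"].round(2),"F",s["contact_force"].round(1),"open",round(s["opening"],3))
E
python3 - <<'E'
from h import *
p,r=cmd();print(R_of(0,90).as_matrix().round(2).tolist())
plan([475,-97,200],7,0)
plan([430,-97,330],7,0)
E
```

```text
[[0.0, 0.0, 1.0], [0.0, -1.0, -0.0], [1.0, 0.0, -0.0]]
t [43.73, -41.58, 5.47] rot [-0.0, -0.0, 0.123] rows>=9.7 tcp [475. -97. 350.]
t [39.37, -42.67, -7.53] rot [-0.0, -0.0, 0.123] rows>=9.4 tcp [430. -97. 480.]
```

```bash
python3 - <<'E'
from h import *
plan([510,0,330],0,0)
E
```

```text
t [49.48, -50.14, -7.53] rot [0.0, -0.0, 0.245] rows>=11.3 tcp [510.   0. 480.]
```

Call:
{"method": "step_arm", "body": {"deltas": [{"translation": [49.5,-50.1,-7.5],"rot": [0,0,0.245]},{"translation": [49.5,-50.1,-7.5],"rot": [0,0,0.245]},{"translation": [49.5,-50.1,-7.5],"rot": [0,0,0.245]},{"translation": [49.5,-50.1,-7.5],"rot": [0,0,0.245]},{"translation": [49.5,-50.1,-7.5],"rot": [0,0,0.245]},{"translation": [49.5,-50.1,-7.5],"rot": [0,0,0.245]},{"translation": [49.5,-50.1,-7.5],"rot": [0,0,0.245]},{"translation": [49.5,-50.1,-7.5],"rot": [0,0,0.245]}], "grip": 0}}

```text
clock: 1.3
eef_pos: [405.4, -176.7, 458.2]
tcp_rot: [3.141, -0.001, -0.0]
contact_force: [1.2, -0.8, -0.4]
opening: 0.996
```

```bash
cat >> h.py <<'E'
def sync():
    s=readout.sense();setcmd(s["eef_pos"],Rn.from_euler('xyz',s["tcp_rot"]))
E
python3 - <<'E'
from h import *
sync();st();print(readout.sense()["qvel"].round(3));plan([510,0,330],0,0)
E
```

```text
t 1.3 p [ 405.4 -176.7  458.2] err [0. 0. 0.] roterr [-0. -0.  0.] q [-0.41  0.01  1.94 -0.    1.2   1.16] F [ 1.2 -0.8 -0.4] open 0.996
[ 1.129e+00  5.000e-03 -1.260e-01  1.000e-03  1.160e-01  1.119e+00]
t [10.46, -17.67, -2.18] rot [0.0, -0.001, -0.0] rows>=3.3 tcp [510.   0. 480.]
```

Call:
{"method": "step_arm", "body": {"deltas": [{"translation": [10.5,-17.5,-2.2],"rot": [0,0,0]},{"translation": [10.5,-17.5,-2.2],"rot": [0,0,0]},{"translation": [10.5,-17.5,-2.2],"rot": [0,0,0]},{"translation": [10.5,-17.5,-2.2],"rot": [0,0,0]},{"translation": [10.5,-17.5,-2.2],"rot": [0,0,0]}]}}

```text
clock: 1.92
eef_pos: [510.0, -2.9, 479.4]
tcp_rot: [3.141, 0.001, 0.002]
contact_force: [-1.0, -0.6, -0.8]
opening: 0.998
```

```bash
python3 - <<'E'
from h import *
did([10.5,-17.5,-2.2],[0,0,0]);st()
w=cam("wrist");save(w,"wrist1");print(w["camera_matrix"].round(1).tolist())
np.savez("w1.npz",**w)
E
```

```text
t 1.93 p [510.   -2.9 479.4] err [-0.4 -1.2 -0.8] roterr [ 0.    -0.002 -0.002] q [-0.01  0.1   1.79 -0.    1.25  1.56] F [-1.  -0.6 -0.8] open 0.998
[[321.7, 0.0, 321.1], [0.0, 321.7, 200.4], [0.0, 0.0, 1.0]]
```

View pics/wrist1.png

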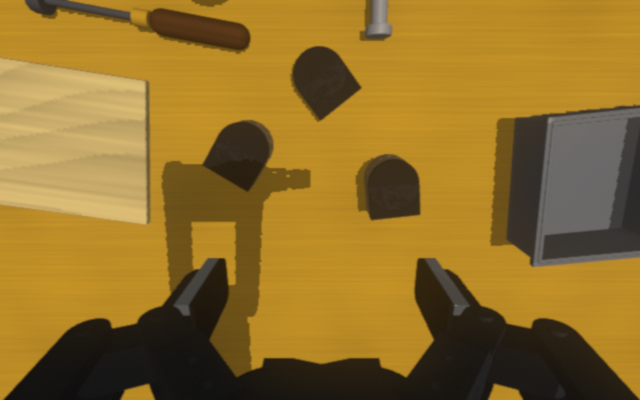

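```bash
python3 - <<'E'
from h import *
w=dict(np.load("w1.npz"));im=w["image"];hb=cv2.cvtColor(cv2.resize(im,None,fx=3,fy=3,interpolation=cv2.INTER_CUBIC),cv2.COLOR_RGB2HSV)
print(im[150,235],im[190,390],im[165,400],im[180,215],im[240,200],im[185,362])
for uv in((235,155),(392,192)):
  for th in(60,70):
    m=((hb[...,2]<th)).astype(np.uint8);n,l=cv2.connectedComponents(m)
    c=cv2.findContours((l==l[uv[1]*3,uv[0]*3]).astype(np.uint8),cv2.RETR_EXTERNAL,cv2.CHAIN_APPROX_NONE)[0][0]
    p=ray(w,(c[:,0]-1)/3,46);ap=cv2.approxPolyDP(cv2.convexHull(p.astype(np.float32)),3,True)[:,0]
    d=np.roll(ap,-1,0)-ap
    print(uv,th,cv2.minAreaRect(p.astype(np.float32)));print([(a.round(0).tolist(),x.round(0),g.round(1)) for a,x,g in zip(ap,np.linalg.norm(d,axis=1),np.degrees(np.arctan2(d[:,1],d[:,0])))])
E
```

```text
[53 43 30] [59 47 34] [57 44 27] [109  81  24] [186 139  37] [109  82  23]
(235, 155) 60 ((521.4849853515625, 97.82772827148438), (64.59257507324219, 77.57603454589844), 57.14884567260742)
[([559.0, 89.0], np.float32(20.0), np.float32(100.3)), ([555.0, 109.0], np.float32(11.0), np.float32(125.1)), ([549.0, 118.0], np.float32(51.0), np.float32(147.0)), ([506.0, 145.0], np.float32(62.0), np.float32(-122.8)), ([473.0, 93.0], np.float32(38.0), np.float32(-35.2)), ([504.0, 71.0], np.float32(22.0), np.float32(-21.9)), ([524.0, 63.0], np.float32(25.0), np.float32(17.5)), ([548.0, 70.0], np.float32(21.0), np.float32(59.9))]
(235, 155) 70 ((521.5347290039062, 97.69379425048828), (65.61912536621094, 78.68409729003906), 57.26774978637695)
[([560.0, 89.0], np.float32(20.0), np.float32(101.6)), ([556.0, 109.0], np.float32(12.0), np.float32(125.4)), ([549.0, 118.0], np.float32(51.0), np.float32(146.6)), ([506.0, 146.0], np.float32(63.0), np.float32(-123.0)), ([472.0, 93.0], np.float32(41.0), np.float32(-36.0)), ([506.0, 69.0], np.float32(20.0), np.float32(-21.6)), ([524.0, 62.0], np.float32(23.0),
[... 258 characters left out ...]
p.float32(25.0), np.float32(150.9)), ([119.0, 324.0], np.float32(58.0), np.float32(-89.9)), ([120.0, 266.0], np.float32(33.0), np.float32(7.2))]
(392, 192) 70 ((475.8495788574219, -96.25936889648438), (77.61000061035156, 66.11917114257812), 6.994736194610596)
[([506.0, -74.0], np.float32(27.0), np.float32(156.2)), ([482.0, -63.0], np.float32(47.0), np.float32(-170.4)), ([435.0, -71.0], np.float32(63.0), np.float32(-83.9)), ([442.0, -133.0], np.float32(44.0), np.float32(6.4)), ([485.0, -128.0], np.float32(18.0), np.float32(25.4)), ([502.0, -121.0], np.float32(24.0), np.float32(58.3)), ([514.0, -101.0], np.float32(15.0), np.float32(93.4)), ([513.0, -86.0], np.float32(14.0), np.float32(120.7))]
```

```bash
python3 - <<'E'
from h import *
u=np.array([np.cos(np.radians(7)),np.sin(np.radians(7)),0]);P=np.array([475.5,-96.3,26])-6*u
R=R_of(7,-25);print(R.apply([0,0,1]))
plan(P-R.apply([0,0,110]),7,-25,147)
plan(P,7,-25,147)
E
```

```text
[-0.41946813 -0.05150421 -0.90630779]
t [6.67, 8.2, 22.14] rot [-0.026, -0.437, -0.121] rows>=3.9 tcp [577.3 -83.8 258.9]
t [2.05, 8.76, 32.11] rot [-0.026, -0.437, -0.121] rows>=5.3 tcp [531.2 -89.5 159.2]
```

Call:
{"method": "step_arm", "body": {"deltas": [{"translation": [6.7,8.2,22.1],"rot": [-0.026,-0.437,-0.121]},{"translation": [6.7,8.2,22.1],"rot": [-0.026,-0.437,-0.121]},{"translation": [6.7,8.2,22.1],"rot": [-0.026,-0.437,-0.121]},{"translation": [6.7,8.2,22.1],"rot": [-0.026,-0.437,-0.121]},{"translation": [6.7,8.2,22.1],"rot": [-0.026,-0.437,-0.121]},{"translation": [6.7,8.2,22.1],"rot": [-0.026,-0.437,-0.121]}]}}

```text
clock: 2.72
eef_pos: [576.3, -86.3, 260.0]
tcp_rot: [-3.14, 0.437, 0.121]
contact_force: [0.3, 0.4, -0.1]
opening: 1.002
```

```bash
python3 - <<'E'
from h import *
did([6.7,8.2,22.1],[-0.026,-0.437,-0.121]);st()
u=np.array([np.cos(np.radians(7)),np.sin(np.radians(7)),0]);P=np.array([475.5,-96.3,26])-6*u
plan(P,7,-25,147)
w=cam("wrist");save(w,"wrist2")
E
```

```text
t 2.73 p [576.3 -86.3 260. ] err [-1.3 -2.5  0.7] roterr [ 0.001 -0.001  0.001] q [-0.12  0.57  1.69 -0.1   1.31  1.38] F [ 0.3  0.4 -0.1] open 1.002
t [-0.0, -0.01, 11.05] rot [-0.0, 0.0, 0.0] rows>=1.8 tcp [531.2 -89.5 159.2]
```

View pics/wrist2.png

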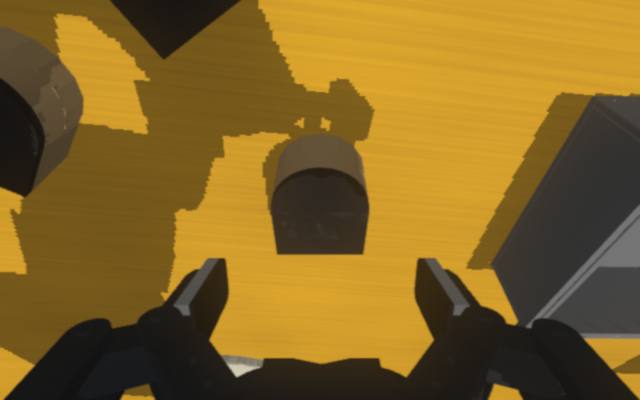

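Call:
{"method": "step_arm", "body": {"deltas": [{"translation": [0,-0.1,6.0],"rot": [0,0,0]},{"translation": [0,-0.1,9.5],"rot": [0,0,0]},{"translation": [0,-0.1,11.0],"rot": [0,0,0]},{"translation": [0,-0.1,11.0],"rot": [0,0,0]}]}}

```text
clock: 3.28
eef_pos: [530.8, -90.1, 160.2]
tcp_rot: [-3.141, 0.436, 0.123]
contact_force: [0.4, -0.4, -0.1]
opening: 0.998
```

Call:
{"method": "step_arm", "body": {"deltas": [{"translation": [0,0,0],"rot": [0,0,0]},{"translation": [0,0,0],"rot": [0,0,0]},{"translation": [0,0,0],"rot": [0,0,0]},{"translation": [0,0,0],"rot": [0,0,0]},{"translation": [0,0,0],"rot": [0,0,0]}], "grip": 255, "squeeze": 50}}

```text
clock: 3.9
eef_pos: [531.9, -90.2, 160.9]
tcp_rot: [-3.142, 0.434, 0.123]
contact_force: [1.0, 0.4, 7.0]
opening: 0.767
```

```bash
python3 - <<'E'
from h import *
did([0,-.1,11.0],[0,0,0]);st()
w=cam("wrist");save(w,"wrist3")
# candidates for inspection pose
p,r=cmd()
for th,psi,P in((90,15,[600,-60,420]),(120,25,[560,-40,480])): plan(P,psi,th,147)
E
```

```text
t 3.9 p [531.9 -90.2 160.9] err [ 0.6 -1.7  1.2] roterr [-0.     0.002 -0.   ] q [-0.14  0.67  1.82 -0.12  1.09  1.39] F [1.  0.4 7. ] open 0.767
t [-17.71, 0.05, -20.47] rot [0.089, 2.004, -0.14] rows>=10.8 tcp [458. -98. 420.]
t [-18.3, -0.54, -18.7] rot [0.306, 2.504, -0.281] rows>=13.6 tcp [444.6 -93.8 406.5]
```

View pics/wrist3.png

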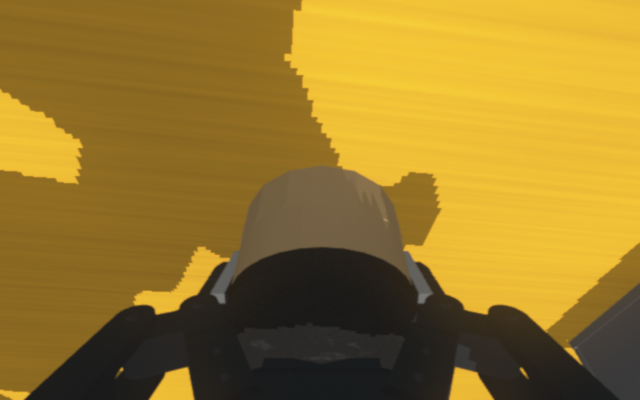

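```bash
python3 - <<'E'
from h import *
sync();p,r=cmd()
H=Rn.from_euler('z',7,degrees=True)
print("heel in tool", r.inv().apply(np.array([475.5,-96.3,23])-p))
print(r.inv().apply([0,0,120])/10)
plan([700,20,450],33,90,147)
E
```

```text
heel in tool [  6.57490167  -0.87837384 148.94279344]
[-5.05021709e+00 -5.20301466e-04 -1.08855550e+01]
t [-7.8, -2.45, -28.25] rot [0.289, 1.965, -0.453] rows>=10.9 tcp [576.7 -60.1 450. ]
```

Call:
{"method": "step_arm", "body": {"deltas": [{"translation": [-2,0,-4.4],"rot": [0,0,0]},{"translation": [-4,0,-9],"rot": [0,0.1,0]},{"translation": [-7.8,-2.4,-28.2],"rot": [0.289,1.965,-0.453]},{"translation": [-7.8,-2.4,-28.2],"rot": [0.289,1.965,-0.453]},{"translation": [-7.8,-2.4,-28.2],"rot": [0.289,1.965,-0.453]},{"translation": [-7.8,-2.4,-28.2],"rot": [0.289,1.965,-0.453]},{"translation": [-7.8,-2.4,-28.2],"rot": [0.289,1.965,-0.453]},{"translation": [-7.8,-2.4,-28.2],"rot": [0.289,1.965,-0.453]}]}}

```text
clock: 4.95
eef_pos: [575.7, -59.7, 449.3]
tcp_rot: [-2.982, -0.741, 0.281]
contact_force: [0.2, 1.8, -1.5]
opening: 0.763
```

```bash
python3 - <<'E'
from h import *
sync();st();print(readout.sense()["qvel"].round(2))
plan([700,20,450],33,90,147)
E
```

```text
t 4.95 p [575.7 -59.7 449.3] err [0. 0. 0.] roterr [0. 0. 0.] q [-0.24  0.14  1.92  0.86  0.67  0.41] F [ 0.2  1.8 -1.5] open 0.763
[-0.21 -0.04  0.39  2.12 -0.53 -2.2 ]
t [0.11, 0.07, -0.0] rot [0.128, 0.809, -0.187] rows>=4.5 tcp [576.7 -60.1 450. ]
```

Call:
{"method": "step_arm", "body": {"deltas": [{"translation": [0.1,0.1,0],"rot": [0.128,0.809,-0.187]},{"translation": [0.1,0.1,0],"rot": [0.128,0.809,-0.187]},{"translation": [0.1,0.1,0],"rot": [0.128,0.809,-0.187]},{"translation": [0.1,0.1,0],"rot": [0.128,0.809,-0.187]},{"translation": [0.1,0.1,0],"rot": [0.128,0.809,-0.187]},{"translation": [0.1,0.1,0],"rot": [0.128,0.809,-0.187]}]}}

```text
clock: 5.7
eef_pos: [577.1, -60.6, 447.7]
tcp_rot: [-2.459, -1.563, -0.107]
contact_force: [0.3, -0.0, -2.4]
opening: 0.765
```

```bash
python3 - <<'E'
from h import *
did([.1,.1,0],[.128,.809,-.187]);st();print(readout.sense()["qvel"].round(2))
f=cam("scene");print(proj(f,[700,20,450]));save(f,"sc1");u,v=proj(f,[700,20,450])[0].astype(int)
save(f,"sc1z",(u-50,v-40,u+50,v+40),8)
E
```

```text
t 5.7 p [577.1 -60.6 447.7] err [ 0.3 -0.2 -2.2] roterr [-0.    -0.006  0.005] q [-0.34  0.28  2.08  2.06  1.12 -0.9 ] F [ 0.3 -0.  -2.4] open 0.765
[-0.    0.06  0.01  0.1   0.17 -0.12]
[[300.59263671  76.29737524]]
```

View pics/sc1z.png

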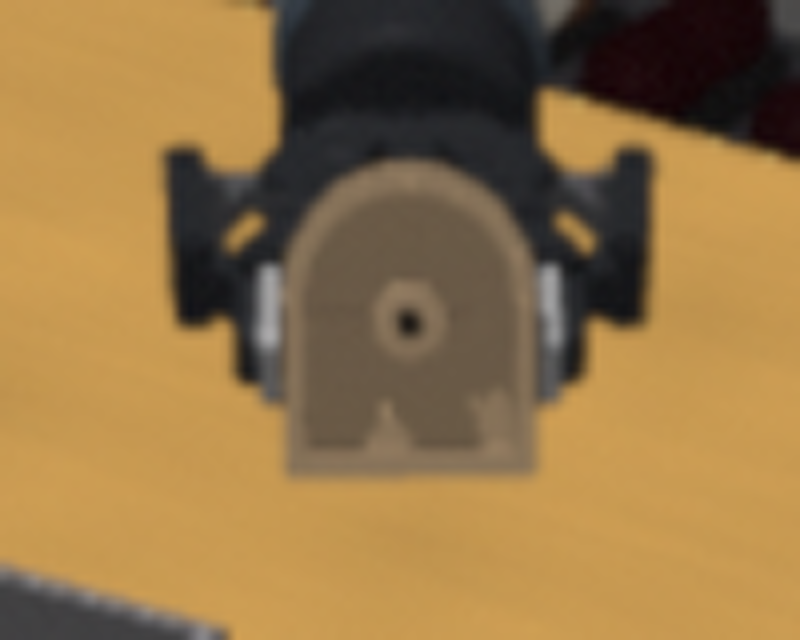

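```bash
cat >> h.py <<'E'
def planC(C,psi,th,h):
    """heel centre C given heel centre in tool frame h"""
    p,r=cmd();R=R_of(psi,th);tp=np.array(C)-R.apply(h)
    t=r.inv().apply(tp-p)/10;rv=(r.inv()*R).as_rotvec()
    n=max(np.linalg.norm(tp-p)/62.5,np.degrees(np.linalg.norm(rv))/10.7)
    print("t",t.round(2).tolist(),"rot",rv.round(3).tolist(),"rows>=%.1f"%n,"tcp",tp.round(1))
E
python3 - <<'E'
from h import *
sync();h=np.array([6.6,-.9,148.9])
planC([520,-110,140],33,65,h)
planC([520,-110,39],33,65,h)
E
```

```text
t [-25.22, 1.25, -21.09] rot [-0.002, -0.429, -0.005] rows>=5.3 tcp [ 405.  -185.8  196.9]
t [-35.32, 1.3, -21.02] rot [-0.002, -0.429, -0.005] rows>=6.6 tcp [ 405.  -185.8   95.9]
```

Call:
{"method": "step_arm", "body": {"deltas": [{"translation": [-25.2,1.2,-21.1],"rot": [-0.002,-0.429,-0.005]},{"translation": [-25.2,1.2,-21.1],"rot": [-0.002,-0.429,-0.005]},{"translation": [-25.2,1.2,-21.1],"rot": [-0.002,-0.429,-0.005]},{"translation": [-25.2,1.2,-21.1],"rot": [-0.002,-0.429,-0.005]},{"translation": [-25.2,1.2,-21.1],"rot": [-0.002,-0.429,-0.005]},{"translation": [-25.2,1.2,-21.1],"rot": [-0.002,-0.429,-0.005]},{"translation": [-25.2,1.2,-21.1],"rot": [-0.002,-0.429,-0.005]},{"translation": [-25.2,1.2,-21.1],"rot": [-0.002,-0.429,-0.005]}]}}

```text
clock: 6.75
eef_pos: [405.5, -185.6, 198.2]
tcp_rot: [3.136, -1.135, 0.581]
contact_force: [0.5, -0.7, -1.3]
opening: 0.767
```

```bash
python3 - <<'E'
from h import *
did([-25.2,1.2,-21.1],[-.002,-.429,-.005]);st();print(readout.sense()["qvel"].round(2))
h=np.array([6.6,-.9,148.9])
planC([520,-110,39],33,65,h)
f=cam("scene");save(f,"sc2z",(230,80,390,200),5)
E
```

```text
t 6.75 p [ 405.5 -185.6  198.2] err [ 0.9 -0.2  1. ] roterr [-0.001  0.    -0.002] q [-0.78  0.6   2.29  1.67  1.09 -1.3 ] F [ 0.5 -0.7 -1.3] open 0.767
[ 0.01 -0.01  0.    0.01  0.01 -0.01]
t [-9.17, 0.05, 4.28] rot [0.0, -0.0, 0.0] rows>=1.6 tcp [ 405.  -185.8   95.9]
```

View pics/sc2z.png

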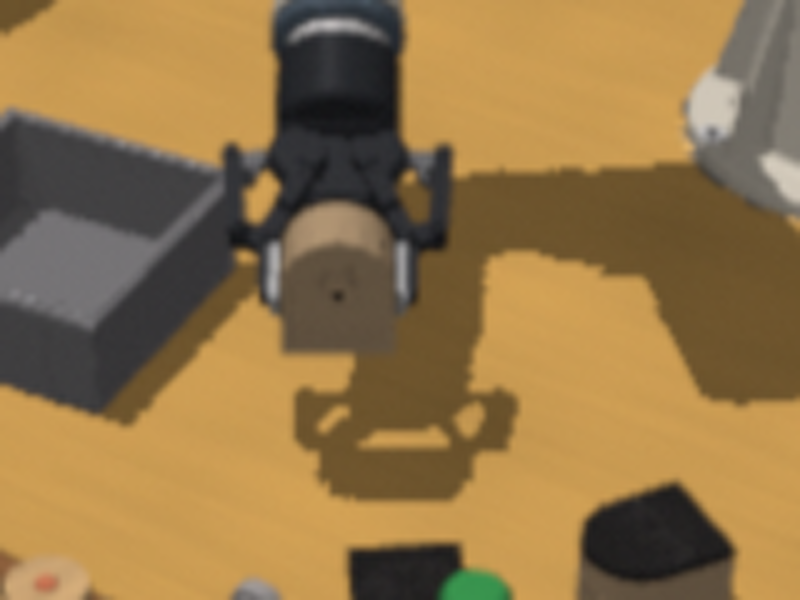

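```bash
python3 - <<'E'
from h import *
h=np.array([6.6,-.9,148.9])
planC([515,-65,60],33,65,h)
planC([515,-65,40],33,65,h)
E
```

```text
t [-6.4, -4.0, 5.24] rot [0.0, -0.0, 0.0] rows>=1.5 tcp [ 400.  -140.8  116.9]
t [-8.22, -4.0, 6.08] rot [0.0, -0.0, 0.0] rows>=1.8 tcp [ 400.  -140.8   96.9]
```

Call:
{"method": "step_arm", "body": {"deltas": [{"translation": [-3.2,-4.0,2.6],"rot": [0,0,0]},{"translation": [-5.5,-4.0,4.6],"rot": [0,0,0]},{"translation": [-6.8,-4.0,5.4],"rot": [0,0,0]},{"translation": [-7.6,-4.0,5.8],"rot": [0,0,0]},{"translation": [-8.2,-4.0,6.1],"rot": [0,0,0]},{"translation": [-8.2,-4.0,6.1],"rot": [0,0,0]}]}}

```text
clock: 7.55
eef_pos: [400.5, -140.8, 97.3]
tcp_rot: [3.138, -1.135, 0.578]
contact_force: [-0.6, -0.0, -0.2]
opening: 0.769
```

```bash
python3 - <<'E'
from h import *
did([-8.2,-4,6.1],[0,0,0]);st()
f=cam("scene");save(f,"sc3z",(260,110,360,190),8)
p,r=cmd();print(r.inv().apply([0,0,-1]))
E
```

```text
t 7.55 p [ 400.5 -140.8   97.3] err [ 0.4 -0.1  0.3] roterr [-0.001  0.001 -0.001] q [-0.69  0.87  2.32  1.89  1.15 -1.62] F [-0.6 -0.  -0.2] open 0.769
[-9.06351941e-01 -1.10803063e-04  4.22523546e-01]
```

View pics/sc3z.png

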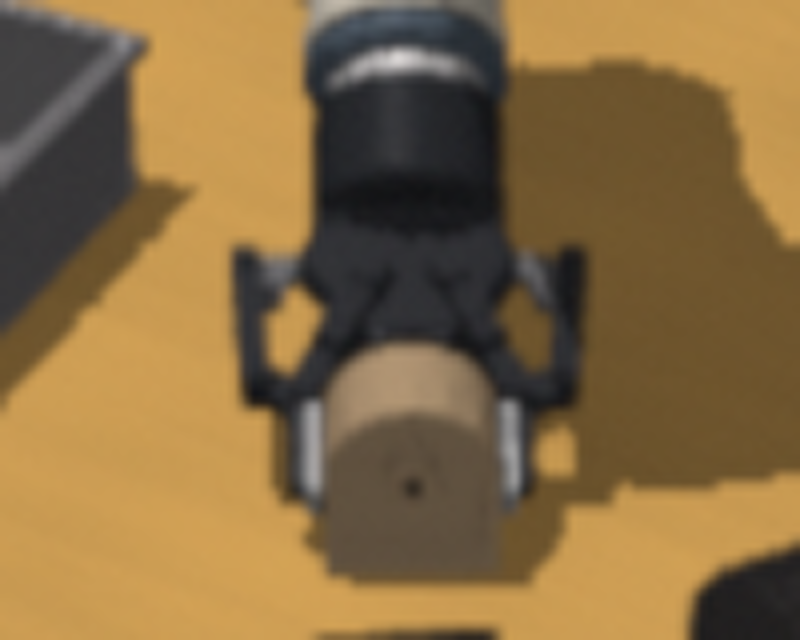

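Call:
{"method": "step_arm", "body": {"deltas": [{"translation": [-0.1,0,0.05],"rot": [0,0,0]},{"translation": [-0.18,0,0.08],"rot": [0,0,0]},{"translation": [-0.18,0,0.08],"rot": [0,0,0]}]}}

```text
clock: 7.98
eef_pos: [400.4, -140.8, 95.6]
tcp_rot: [3.138, -1.137, 0.577]
contact_force: [-2.8, -1.4, 5.8]
opening: 0.769
```

```bash
python3 - <<'E'
from h import *
did([-.18,0,.08],[0,0,0]);st()
E
```

```text
t 7.97 p [ 400.4 -140.8   95.6] err [ 0.2 -0.2  0.6] roterr [-0.002  0.002 -0.001] q [-0.69  0.88  2.32  1.9   1.15 -1.63] F [-2.8 -1.4  5.8] open 0.769
```

Call:
{"method": "step_arm", "body": {"deltas": [{"translation": [0,0,0],"rot": [0,0,0]},{"translation": [0,0,0],"rot": [0,0,0]},{"translation": [0,0,0],"rot": [0,0,0]},{"translation": [0,0,-3],"rot": [0,0,0]},{"translation": [0,0,-7],"rot": [0,0,0]},{"translation": [0,0,-11],"rot": [0,0,0]}], "grip": 0}}

```text
clock: 8.72
eef_pos: [315.7, -195.1, 141.8]
tcp_rot: [3.141, -1.135, 0.576]
contact_force: [0.2, -0.1, -0.5]
opening: 1.001
```

```bash
python3 - <<'E'
from h import *
did([0,0,-11],[0,0,0]);st()
f=cam("scene");save(f,"sc4z",(260,110,360,190),8)
t=cam("top");save(t,"t4z",(280,170,400,260),6)
# second grasp plan: hover
C=np.array([515,-65,39]);psi=33;u=np.array([np.cos(np.radians(psi)),np.sin(np.radians(psi)),0])
R=R_of(psi,-20);G=147
P=C.copy();P[2]=38
plan(P-R.apply([0,0,170]),psi,-20,G)
E
```

```text
t 8.72 p [ 315.7 -195.1  141.8] err [-0.8 -0.2  0.3] roterr [-0.  0. -0.] q [-0.98  0.75  2.38  1.58  1.13 -1.56] F [ 0.2 -0.1 -0.5] open 1.001
t [32.22, -0.09, 23.12] rot [0.0, -1.484, -0.0] rows>=7.9 tcp [605.9  -6.  335.9]
```

View pics/sc4z.png

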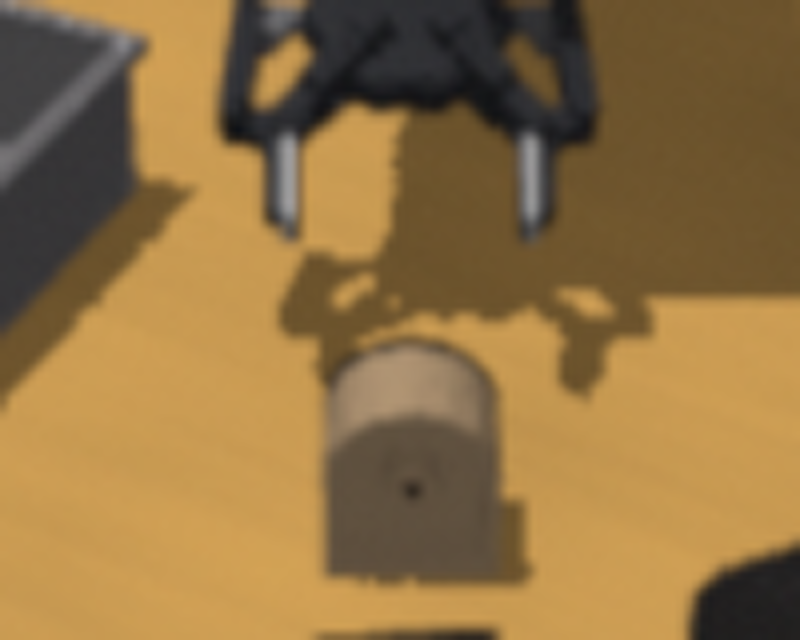

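View pics/t4z.png

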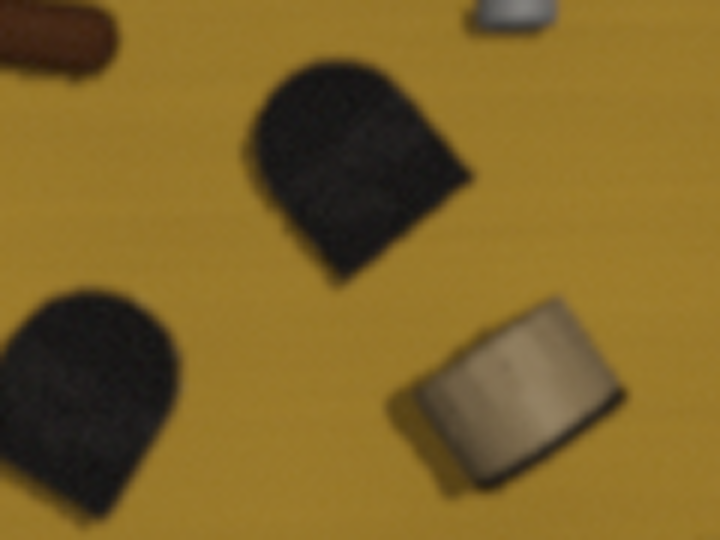

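```bash
python3 - <<'E'
from h import *
R=R_of(33,20)
plan(np.array([400,-150,400])+R.apply([0,0,147]),33,20,147)
p,r=cmd();print(r.inv().apply([0,0,6]))
E
```

```text
t [27.42, 0.78, -2.36] rot [0.0, -0.786, -0.0] rows>=4.4 tcp [ 400. -150.  400.]
[ 5.43811165e+00  6.64818376e-04 -2.53514127e+00]
```

Call:
{"method": "step_arm", "body": {"deltas": [{"translation": [5.4,0,-2.5],"rot": [0,0,0]},{"translation": [27.4,0.8,-2.4],"rot": [0,-0.786,0]},{"translation": [27.4,0.8,-2.4],"rot": [0,-0.786,0]},{"translation": [27.4,0.8,-2.4],"rot": [0,-0.786,0]},{"translation": [27.4,0.8,-2.4],"rot": [0,-0.786,0]},{"translation": [27.4,0.8,-2.4],"rot": [0,-0.786,0]},{"translation": [27.4,0.8,-2.4],"rot": [0,-0.786,0]},{"translation": [27.4,0.8,-2.4],"rot": [0,-0.786,0]}]}}

```text
clock: 9.82
eef_pos: [400.8, -149.2, 401.6]
tcp_rot: [3.137, -0.351, 0.581]
contact_force: [0.2, 0.7, -0.4]
opening: 1.002
```

```bash
python3 - <<'E'
from h import *
did([27.4,.8,-2.4],[0,-.786,0]);st();print(readout.sense()["qvel"].round(2))
C=np.array([515,-65,38]);R=R_of(33,-20)
plan(C-R.apply([0,0,140]),33,-20,147)
t=cam("top");s=cam("scene");np.savez("t5.npz",**t);np.savez("s5.npz",**s)
E
```

```text
t 9.82 p [ 400.8 -149.2  401.6] err [1.1 1.3 1.6] roterr [-0.003  0.003 -0.004] q [-0.48 -0.    2.11  0.39  0.89  0.29] F [ 0.2  0.7 -0.4] open 1.002
[ 0.02  0.01  0.02 -0.05  0.01  0.05]
t [19.53, -0.89, 16.92] rot [0.0, -0.698, -0.0] rows>=4.1 tcp [597.3 -11.5 307.7]
```

Call:
{"method": "step_arm", "body": {"deltas": [{"translation": [19.5,-0.9,16.9],"rot": [0,-0.698,0]},{"translation": [19.5,-0.9,16.9],"rot": [0,-0.698,0]},{"translation": [19.5,-0.9,16.9],"rot": [0,-0.698,0]},{"translation": [19.5,-0.9,16.9],"rot": [0,-0.698,0]},{"translation": [19.5,-0.9,16.9],"rot": [0,-0.698,0]},{"translation": [19.5,-0.9,16.9],"rot": [0,-0.698,0]},{"translation": [19.5,-0.9,16.9],"rot": [0,-0.698,0]}]}}

```text
clock: 10.8
eef_pos: [595.5, -13.3, 308.5]
tcp_rot: [-3.14, 0.348, 0.574]
contact_force: [0.1, -0.2, 0.2]
opening: 1.002
```

```bash
python3 - <<'E'
from h import *
did([19.5,-.9,16.9],[0,-.698,0]);st();print(readout.sense()["qvel"].round(2))
w=cam("wrist");save(w,"w5")
C=np.array([515,-65,38]);R=R_of(33,-20)
plan(C,33,-20,147)
u=np.array([np.cos(np.radians(33)),np.sin(np.radians(33)),0]);v=np.array([-u[1],u[0],0])
print(proj(w,[C+[0,0,40]+23*u,C+[0,0,40]-23*u,C+[0,0,7]+23*u+33*v,C+[0,0,7]+23*u-33*v]))
E
```

```text
t 10.8 p [595.5 -13.3 308.5] err [-1.4 -1.6  0.7] roterr [0.002 0.001 0.002] q [ 0.03  0.49  1.68 -0.19  1.28  1.1 ] F [ 0.1 -0.2  0.2] open 1.002
[-0.   -0.02 -0.   -0.01  0.    0.01]
t [0.04, 0.01, 14.0] rot [0.0, 0.0, -0.0] rows>=2.2 tcp [557.2 -37.6 176.1]
[[320.7448509  198.69723482]
 [320.95077883 246.30286743]
 [277.84615899 172.91101653]
 [363.8673492  172.76953341]]
```

View pics/w5.png

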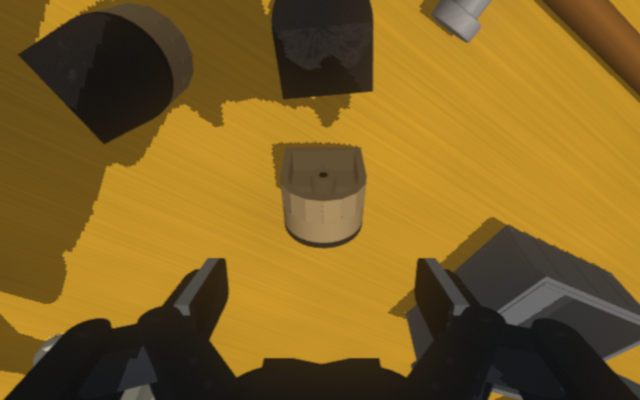

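```bash
python3 - <<'E'
from h import *
C=np.array([515,-65,43.]);u=np.array([np.cos(np.radians(33)),np.sin(np.radians(33)),0]);P=C+8*u
R=R_of(33,-15)
plan(P-R.apply([0,0,70]),33,-15,147)
plan(P-R.apply([0,0,0]),33,-15,147)
E
```

```text
t [-1.27, 0.01, 6.33] rot [0.0, 0.088, -0.0] rows>=1.0 tcp [568.8 -30.1 252.6]
t [-0.66, 0.01, 13.31] rot [0.0, 0.088, -0.0] rows>=2.1 tcp [553.6 -39.9 185. ]
```

Call:
{"method": "step_arm", "body": {"deltas": [{"translation": [-1.3,0.1,4.5],"rot": [0,0.088,0]},{"translation": [-1.2,0.1,6.3],"rot": [0,0.088,0]},{"translation": [-0.9,0.1,10.0],"rot": [0,0.088,0]},{"translation": [-0.7,0.1,12.3],"rot": [0,0.088,0]},{"translation": [-0.7,0.1,13.3],"rot": [0,0.088,0]},{"translation": [-0.7,0.1,13.3],"rot": [0,0.088,0]}]}}

```text
clock: 11.6
eef_pos: [554.1, -41.2, 185.7]
tcp_rot: [3.141, 0.261, 0.574]
contact_force: [-0.6, -0.4, -0.4]
opening: 1.004
```

```bash
python3 - <<'E'
from h import *
did([-.7,.1,13.3],[0,.088,0]);st()
w=cam("wrist");save(w,"w6");f=cam("scene");save(f,"sc6",(260,80,380,190),6)
E
```

```text
t 11.6 p [554.1 -41.2 185.7] err [ 0.3 -0.3  0.5] roterr [-0.     0.     0.002] q [-0.03  0.59  1.85 -0.19  0.92  1.09] F [-0.6 -0.4 -0.4] open 1.004
```

View pics/w6.png

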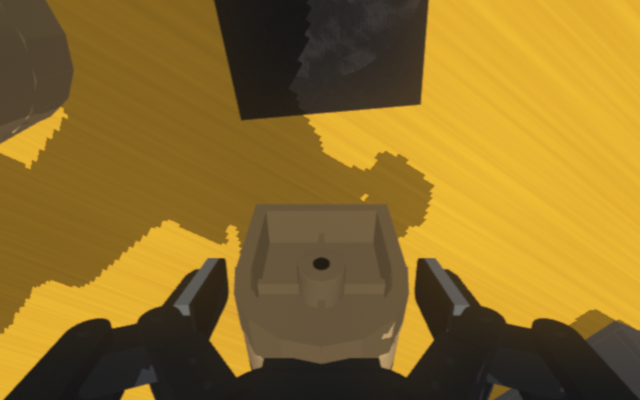

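View pics/sc6.png

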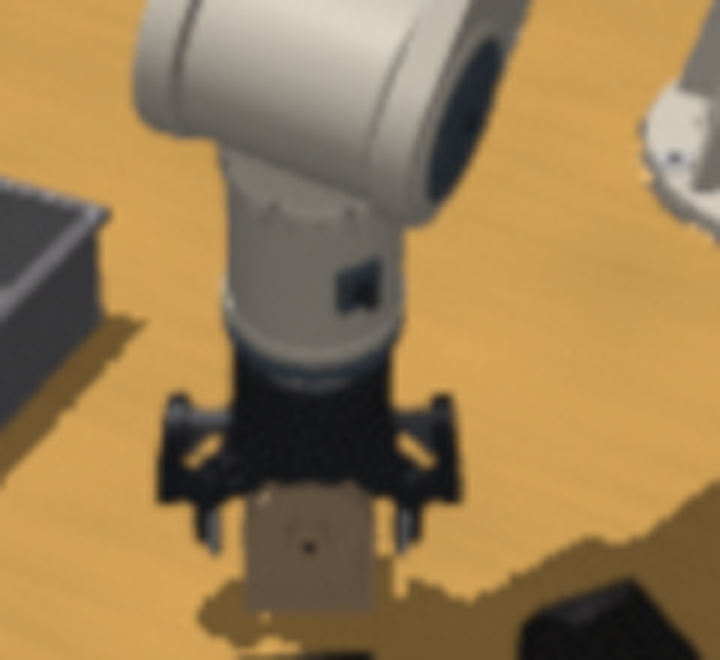

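Both views show the boss with its hole (wrist view at (321,263)). The pads straddle the standing heel and nothing is touching, so I'm closing the gripper.

Call:
{"method": "step_arm", "body": {"deltas": [{"translation": [0,0,0],"rot": [0,0,0]},{"translation": [0,0,0],"rot": [0,0,0]},{"translation": [0,0,0],"rot": [0,0,0]},{"translation": [0,0,0],"rot": [0,0,0]},{"translation": [-0.7,0,-2.6],"rot": [0,0,0]},{"translation": [-1.6,0,-6.0],"rot": [0,0,0]},{"translation": [-2.6,0,-10.0],"rot": [0,0,0]}], "grip": 255, "squeeze": 50}}

```text
clock: 12.58
eef_pos: [554.3, -40.4, 289.9]
tcp_rot: [3.141, 0.261, 0.575]
contact_force: [1.3, 0.0, -1.4]
opening: 0.791
```

```bash
python3 - <<'E'
from h import *
# heel pose in tool at grasp
p=np.array([554.1,-41.2,185.7]);r=R_of(33,-15);print("h",r.inv().apply(np.array([515.3,-65.5,39])-p))
did([-2.6,0,-10],[0,0,0]);st();sync();p,r=cmd();print(r.as_matrix().round(2).tolist())
w=cam("wrist");save(w,"w7")
# flip here: theta 70 psi 33 ; keep grasp point
plan([560,-60,330],33,70,147)
E
```

```text
h [ -6.24664237  -0.75229976 153.54879845]
t 12.57 p [554.3 -40.4 289.9] err [-0.1  0.1  1.4] roterr [-0.     0.     0.001] q [-0.03  0.44  1.81 -0.16  1.12  1.05] F [ 1.3  0.  -1.4] open 0.791
[[0.81, 0.54, -0.22], [0.53, -0.84, -0.14], [-0.26, 0.0, -0.97]]
t [-16.24, 1.97, -5.01] rot [0.001, 1.483, -0.001] rows>=7.9 tcp [ 444.2 -135.2  380.3]
```

View pics/w7.png

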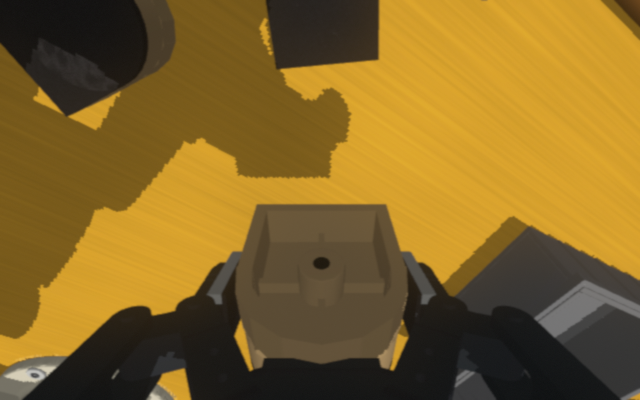

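Call:
{"method": "step_arm", "body": {"deltas": [{"translation": [-16.2,2.0,-5.0],"rot": [0,1.483,0]},{"translation": [-16.2,2.0,-5.0],"rot": [0,1.483,0]},{"translation": [-16.2,2.0,-5.0],"rot": [0,1.483,0]},{"translation": [-16.2,2.0,-5.0],"rot": [0,1.483,0]},{"translation": [-16.2,2.0,-5.0],"rot": [0,1.483,0]},{"translation": [-16.2,2.0,-5.0],"rot": [0,1.483,0]},{"translation": [-16.2,2.0,-5.0],"rot": [0,1.483,0]},{"translation": [-16.2,2.0,-5.0],"rot": [0,1.483,0]}]}}

```text
clock: 13.62
eef_pos: [444.6, -135.7, 379.6]
tcp_rot: [3.13, -1.219, 0.584]
contact_force: [0.3, 0.6, -2.5]
opening: 0.789
```

```bash
python3 - <<'E'
from h import *
sync();st();print(readout.sense()["qvel"].round(2))
plan([560,-60,330],33,70,147)
E
```

```text
t 13.62 p [ 444.6 -135.7  379.6] err [0. 0. 0.] roterr [0. 0. 0.] q [-0.62  0.19  2.25  1.62  1.06 -0.81] F [ 0.3  0.6 -2.5] open 0.789
[-0.26  0.4   0.27  1.6   1.13 -1.53]
t [0.06, -0.06, -0.03] rot [0.004, 0.003, 0.003] rows>=0.0 tcp [ 444.2 -135.2  380.3]
```

```bash
python3 - <<'E'
from h import *
h=np.array([-6.2,-.8,153.5])
planC([537,412,170],20,70,h)
E
```

```text
t [-5.9, -44.15, 27.3] rot [-0.209, 0.002, 0.081] rows>=8.4 tcp [403.7 362.6 228.3]
```

Call:
{"method": "step_arm", "body": {"deltas": [{"translation": [-5.9,-44.1,27.3],"rot": [-0.209,0.002,0.081]},{"translation": [-5.9,-44.1,27.3],"rot": [-0.209,0.002,0.081]},{"translation": [-5.9,-44.1,27.3],"rot": [-0.209,0.002,0.081]},{"translation": [-5.9,-44.1,27.3],"rot": [-0.209,0.002,0.081]},{"translation": [-5.9,-44.1,27.3],"rot": [-0.209,0.002,0.081]},{"translation": [-5.9,-44.1,27.3],"rot": [-0.209,0.002,0.081]},{"translation": [-5.9,-44.1,27.3],"rot": [-0.209,0.002,0.081]},{"translation": [-5.9,-44.1,27.3],"rot": [-0.209,0.002,0.081]}]}}

```text
clock: 14.62
eef_pos: [408.8, 298.0, 248.1]
tcp_rot: [-3.135, -1.215, 0.345]
contact_force: [0.6, 0.2, -0.3]
opening: 0.786
```

```bash
python3 - <<'E'
from h import *
sync();st();print(readout.sense()["qvel"].round(2))
h=np.array([-6.2,-.8,153.5])
planC([537,412,90],20,70,h)
E
```

```text
t 14.62 p [408.8 298.  248.1] err [0. 0. 0.] roterr [0. 0. 0.] q [ 0.75  0.49  2.35  3.61  0.94 -1.71] F [ 0.6  0.2 -0.3] open 0.786
[ 1.18  0.58 -0.52  1.35  0.2  -0.37]
t [-8.76, -6.22, 5.12] rot [-0.002, 0.007, -0.001] rows>=1.9 tcp [403.7 362.6 148.3]
```

```bash
python3 - <<'E'
from h import *
h=np.array([-6.2,-.8,153.5])
planC([537,412,90],32,70,h)
E
```

```text
t [-8.64, -3.27, 5.42] rot [0.194, 0.007, -0.074] rows>=1.7 tcp [416.9 336.  148.3]
```

Call:
{"method": "step_arm", "body": {"deltas": [{"translation": [-8.6,-3.3,5.4],"rot": [0.194,0.007,-0.074]},{"translation": [-8.6,-3.3,5.4],"rot": [0.194,0.007,-0.074]},{"translation": [-8.6,-3.3,5.4],"rot": [0.194,0.007,-0.074]},{"translation": [-8.6,-3.3,5.4],"rot": [0.194,0.007,-0.074]},{"translation": [-8.6,-3.3,5.4],"rot": [0.194,0.007,-0.074]}]}}

```text
clock: 15.25
eef_pos: [417.9, 333.6, 151.6]
tcp_rot: [-3.141, -1.225, 0.557]
contact_force: [0.3, -0.5, -0.6]
opening: 0.782
```

```bash
python3 - <<'E'
from h import *
did([-8.6,-3.3,5.4],[.194,.007,-.074]);st();sync();print(readout.sense()["qvel"].round(2))
h=np.array([-6.2,-.8,153.5])
planC([537,412,46],32,70,h);planC([537,412,37],32,70,h)
f=cam("scene");save(f,"sc8",(380,150,520,270),5)
t=cam("top");save(t,"t8",(100,150,300,300),4)
E
```

```text
t 15.25 p [417.9 333.6 151.6] err [ 1.1 -2.7  2.8] roterr [-0.002  0.003  0.001] q [ 0.72  0.76  2.29  3.31  1.14 -1.59] F [ 0.3 -0.5 -0.6] open 0.782
[-0.   -0.   -0.   -0.01  0.    0.  ]
t [-4.43, -0.26, 1.65] rot [0.002, -0.003, -0.001] rows>=0.8 tcp [416.9 336.  104.3]
t [-5.28, -0.26, 1.95] rot [0.002, -0.003, -0.001] rows>=0.9 tcp [416.9 336.   95.3]
```

View pics/sc8.png

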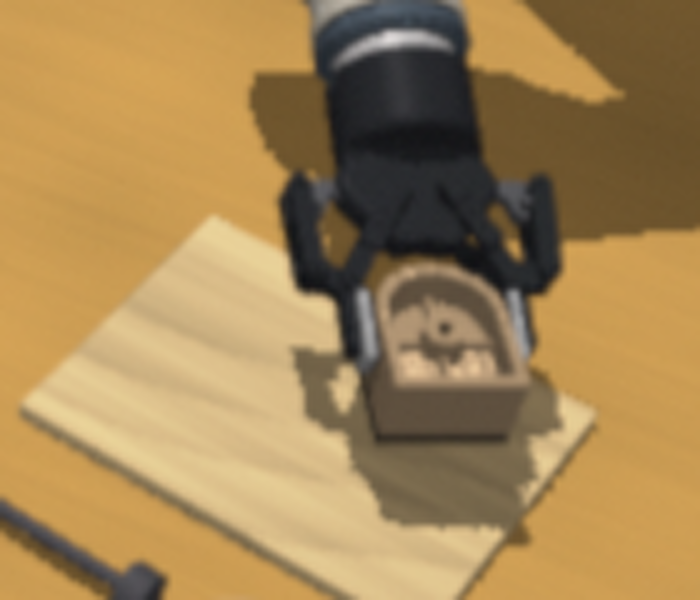

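View pics/t8.png

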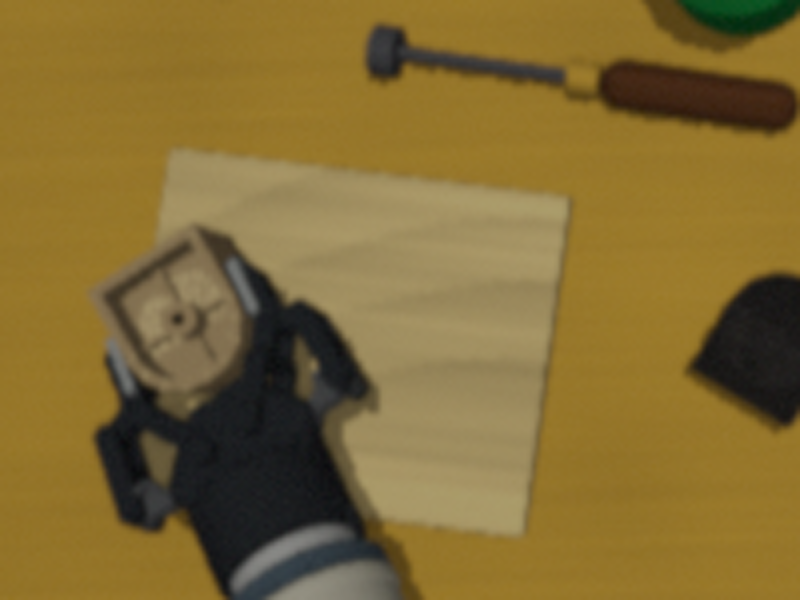

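```bash
python3 - <<'E'
from h import *
h=np.array([-6.2,-.8,153.5])
for z in(60,46,40,37): planC([536,407,z],32,70,h)
E
```

```text
t [-3.23, 0.11, 0.84] rot [0.002, -0.003, -0.001] rows>=0.5 tcp [415.9 331.  118.3]
t [-4.55, 0.11, 1.32] rot [0.002, -0.003, -0.001] rows>=0.8 tcp [415.9 331.  104.3]
t [-5.11, 0.11, 1.52] rot [0.002, -0.003, -0.001] rows>=0.9 tcp [415.9 331.   98.3]
t [-5.4, 0.11, 1.62] rot [0.002, -0.003, -0.001] rows>=0.9 tcp [415.9 331.   95.3]
```

Call:
{"method": "step_arm", "body": {"deltas": [{"translation": [-2.3,0.1,0.6],"rot": [0,0,0]},{"translation": [-3.7,0.1,1.0],"rot": [0,0,0]},{"translation": [-4.5,0.1,1.3],"rot": [0,0,0]},{"translation": [-4.5,0.1,1.3],"rot": [0,0,0]}]}}

```text
clock: 15.85
eef_pos: [415.4, 331.3, 102.7]
tcp_rot: [3.14, -1.222, 0.559]
contact_force: [0.3, 0.5, -0.7]
opening: 0.793
```

```bash
python3 - <<'E'
from h import *
did([-4.5,.1,1.3],[0,0,0]);st();sync()
h=np.array([-6.2,-.8,153.5])
for z in(40,37,34): planC([536,407,z],32,70,h)
f=cam("scene");save(f,"sc9",(380,150,520,270),5)
E
```

```text
t 15.85 p [415.4 331.3 102.7] err [-0.4  0.1 -2.2] roterr [ 0.001 -0.003 -0.001] q [ 0.72  0.88  2.27  3.3   1.24 -1.57] F [ 0.3  0.5 -0.7] open 0.793
t [-0.4, 0.05, 0.18] rot [0.001, -0.0, 0.0] rows>=0.1 tcp [415.9 331.   98.3]
t [-0.68, 0.05, 0.28] rot [0.001, -0.0, 0.0] rows>=0.1 tcp [415.9 331.   95.3]
t [-0.96, 0.05, 0.38] rot [0.001, -0.0, 0.0] rows>=0.2 tcp [415.9 331.   92.3]
```

View pics/sc9.png

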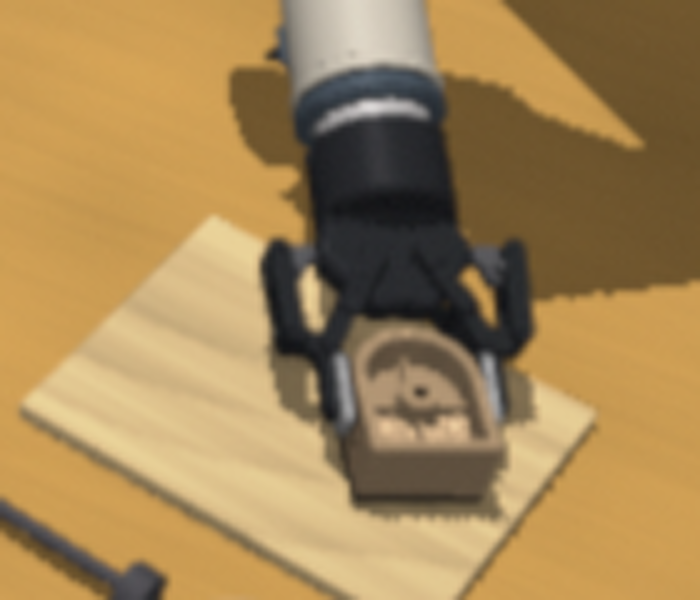

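Now I'm lowering in small steps, with a lighter grip so the heel can level itself in the pads.

Call:
{"method": "step_arm", "body": {"deltas": [{"translation": [-0.2,0,0.09],"rot": [0,0,0]},{"translation": [-0.4,0,0.18],"rot": [0,0,0]},{"translation": [-0.6,0,0.25],"rot": [0,0,0]},{"translation": [-0.6,0,0.25],"rot": [0,0,0]}], "squeeze": 25}}

```text
clock: 16.4
eef_pos: [415.4, 331.5, 96.2]
tcp_rot: [3.14, -1.223, 0.56]
contact_force: [-3.5, -2.0, 4.8]
opening: 0.791
```

Call:
{"method": "step_arm", "body": {"deltas": [{"translation": [-0.15,0,0.06],"rot": [0,0.03,0]},{"translation": [-0.28,0,0.1],"rot": [0,0.05,0]},{"translation": [-0.28,0,0.1],"rot": [0,0.05,0]}]}}

```text
clock: 16.77
eef_pos: [415.3, 331.4, 92.4]
tcp_rot: [3.14, -1.27, 0.56]
contact_force: [-0.1, -0.0, -1.1]
opening: 0.789
```

```bash
python3 - <<'E'
from h import *
sync();st()
f=cam("scene");save(f,"sc10",(390,170,510,260),6)
E
```

```text
t 16.77 p [415.3 331.4  92.4] err [0. 0. 0.] roterr [0. 0. 0.] q [ 0.72  0.93  2.26  3.3   1.32 -1.56] F [-0.1 -0.  -1.1] open 0.789
```

View pics/sc10.png

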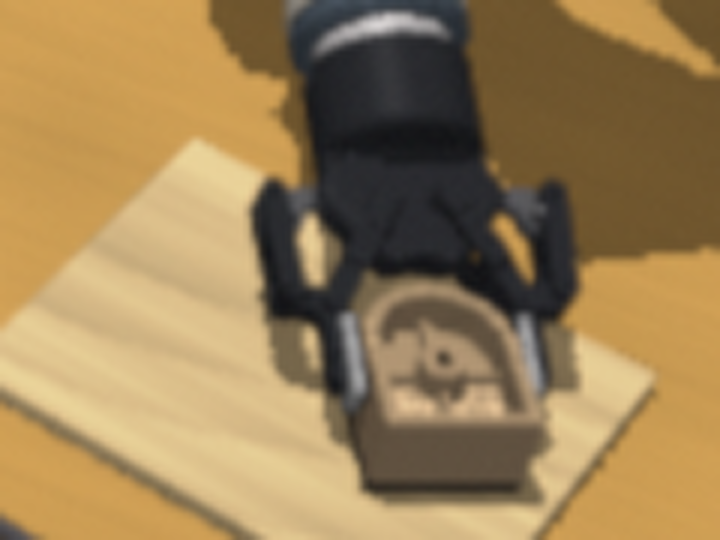

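Call:
{"method": "step_arm", "body": {"deltas": [{"translation": [-0.15,0,0.05],"rot": [0,0,0]},{"translation": [-0.3,0,0.1],"rot": [0,0,0]},{"translation": [-0.4,0,0.12],"rot": [0,0,0]},{"translation": [-0.4,0,0.12],"rot": [0,0,0]}]}}

```text
clock: 17.32
eef_pos: [415.4, 331.5, 88.7]
tcp_rot: [3.14, -1.272, 0.56]
contact_force: [-0.6, 0.1, 0.5]
opening: 0.788
```

Call:
{"method": "step_arm", "body": {"deltas": [{"translation": [-0.1,0,0.03],"rot": [0,0,0]},{"translation": [-0.2,0,0.06],"rot": [0,0,0]},{"translation": [-0.2,0,0.06],"rot": [0,0,0]}]}}

```text
clock: 17.7
eef_pos: [415.4, 331.4, 87.0]
tcp_rot: [3.14, -1.273, 0.56]
contact_force: [-3.9, -2.2, 4.7]
opening: 0.792
```

Contact at about 5 N, with the heel nearly level. I'm releasing it and backing off along the tool axis.

Call:
{"method": "step_arm", "body": {"deltas": [{"translation": [0,0,0],"rot": [0,0,0]},{"translation": [0,0,0],"rot": [0,0,0]},{"translation": [0,0,0],"rot": [0,0,0]},{"translation": [0.2,0,-2.5],"rot": [0,0,0]},{"translation": [1,0,-6],"rot": [0,0,0]},{"translation": [3,0,-11],"rot": [0,0,0]}], "grip": 0}}

```text
clock: 18.45
eef_pos: [333.3, 280.1, 147.8]
tcp_rot: [3.14, -1.271, 0.559]
contact_force: [0.5, -0.1, 0.1]
opening: 0.992
```

```bash
python3 - <<'E'
from h import *
sync();st()
f=cam("scene");save(f,"sc11",(390,170,510,260),6)
t=cam("top");save(t,"t11",(100,150,300,300),4)
# plan next: go up, unflip with psi>j1: to hover over heel A
plan([500,60,330],40,20,147)
E
```

```text
t 18.45 p [333.3 280.1 147.8] err [0. 0. 0.] roterr [0. 0. 0.] q [ 0.78  0.84  2.48  3.35  1.45 -1.53] F [ 0.5 -0.1  0.1] open 0.992
t [29.86, 28.22, -11.83] rot [0.106, -0.921, -0.1] rows>=6.8 tcp [461.5  27.7 468.1]
```

View pics/sc11.png

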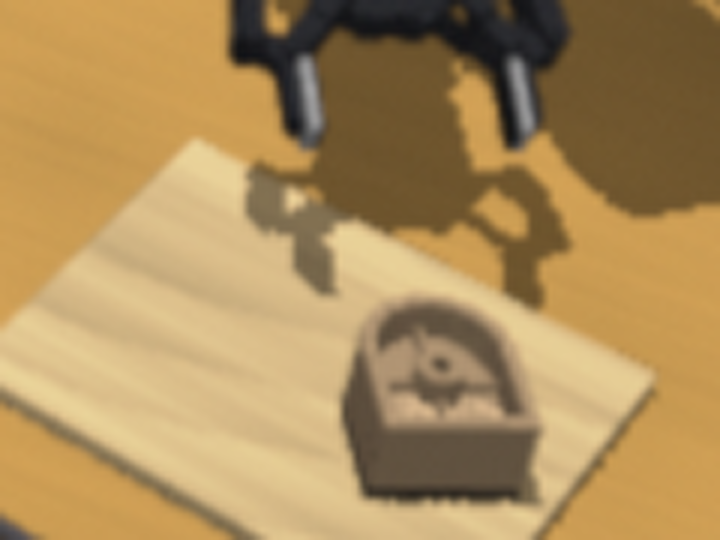

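View pics/t11.png

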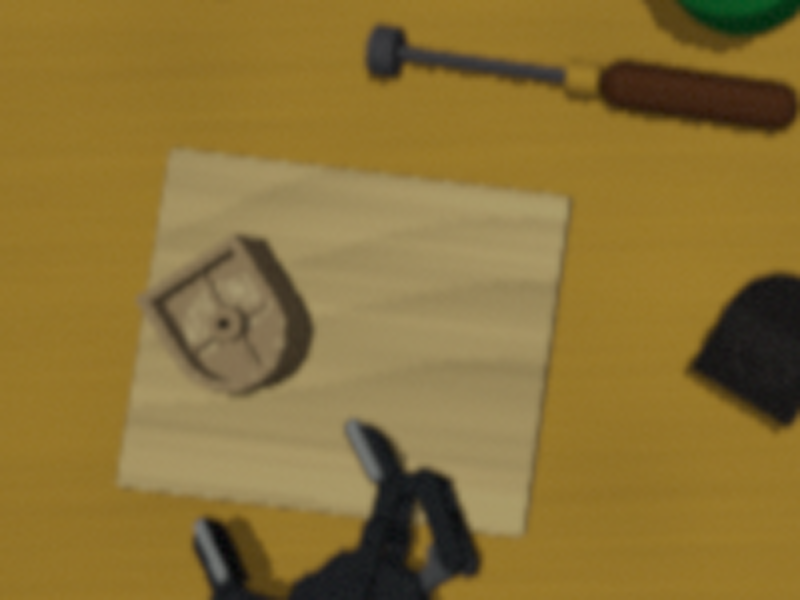

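Call:
{"method": "step_arm", "body": {"deltas": [{"translation": [5.5,0,-2],"rot": [0,0,0]},{"translation": [29.9,28.2,-11.8],"rot": [0.106,-0.921,-0.1]},{"translation": [29.9,28.2,-11.8],"rot": [0.106,-0.921,-0.1]},{"translation": [29.9,28.2,-11.8],"rot": [0.106,-0.921,-0.1]},{"translation": [29.9,28.2,-11.8],"rot": [0.106,-0.921,-0.1]},{"translation": [29.9,28.2,-11.8],"rot": [0.106,-0.921,-0.1]},{"translation": [29.9,28.2,-11.8],"rot": [0.106,-0.921,-0.1]},{"translation": [29.9,28.2,-11.8],"rot": [0.106,-0.921,-0.1]}]}}

```text
clock: 19.55
eef_pos: [379.4, 209.8, 318.4]
tcp_rot: [-2.928, -0.784, 0.61]
contact_force: [-0.7, 0.4, -0.1]
opening: 1.0
```

```bash
python3 - <<'E'
from h import *
sync();st();print(readout.sense()["qvel"].round(2))
plan([500,60,330],40,20,147)
u=np.array([np.cos(np.radians(33)),-np.sin(np.radians(33)),0]);P=np.array([521.5,98,26])-6*u
R=R_of(-33,-25);plan(P-R.apply([0,0,110]),-33,-25,147)
E
```

```text
t 19.55 p [379.4 209.8 318.4] err [0. 0. 0.] roterr [0. 0. 0.] q [ 0.35  0.11  2.36  1.7   0.39 -0.33] F [-0.7  0.4 -0.1] open 1.0
[-0.23 -0.22 -0.21 -2.18  0.03  1.98]
t [7.95, 16.39, -17.07] rot [-0.162, -0.441, -0.028] rows>=4.0 tcp [461.5  27.7 468.1]
t [2.24, 28.46, 4.72] rot [-0.38, -0.935, 1.35] rows>=9.0 tcp [607.6  42.1 258.9]
```

Call:
{"method": "step_arm", "body": {"deltas": [{"translation": [8.0,16.4,-17.1],"rot": [-0.162,-0.441,-0.028]},{"translation": [8.0,16.4,-17.1],"rot": [-0.162,-0.441,-0.028]},{"translation": [8.0,16.4,-17.1],"rot": [-0.162,-0.441,-0.028]},{"translation": [8.0,16.4,-17.1],"rot": [-0.162,-0.441,-0.028]},{"translation": [8.0,16.4,-17.1],"rot": [-0.162,-0.441,-0.028]}]}}

```text
clock: 20.18
eef_pos: [430.9, 103.3, 413.8]
tcp_rot: [-3.115, -0.387, 0.703]
contact_force: [0.4, 2.1, -0.4]
opening: 0.998
```

```bash
python3 - <<'E'
from h import *
sync();st();print(readout.sense()["qvel"].round(2))
u=np.array([np.cos(np.radians(33)),-np.sin(np.radians(33)),0]);P=np.array([521.5,98,26])-6*u
R=R_of(-33,-25);plan(P-R.apply([0,0,110]),-33,-25,147)
E
```

```text
t 20.18 p [430.9 103.3 413.8] err [0. 0. 0.] roterr [ 0.  0. -0.] q [ 0.15 -0.02  2.1   0.32  0.77  0.81] F [ 0.4  2.1 -0.4] open 0.998
[-0.44 -0.17 -0.67 -2.2   1.14  1.58]
t [2.97, 16.56, 17.5] rot [0.011, -0.688, 1.32] rows>=8.0 tcp [607.6  42.1 258.9]
```

Call:
{"method": "step_arm", "body": {"deltas": [{"translation": [3,16.5,17.5],"rot": [0.011,-0.688,1.32]},{"translation": [3,16.5,17.5],"rot": [0.011,-0.688,1.32]},{"translation": [3,16.5,17.5],"rot": [0.011,-0.688,1.32]},{"translation": [3,16.5,17.5],"rot": [0.011,-0.688,1.32]},{"translation": [3,16.5,17.5],"rot": [0.011,-0.688,1.32]},{"translation": [3,16.5,17.5],"rot": [0.011,-0.688,1.32]},{"translation": [3,16.5,17.5],"rot": [0.011,-0.688,1.32]},{"translation": [3,16.5,17.5],"rot": [0.011,-0.688,1.32]}]}}

```text
clock: 21.18
eef_pos: [608.2, 45.1, 258.3]
tcp_rot: [-3.138, 0.44, -0.577]
contact_force: [-0.3, -0.6, -0.7]
opening: 1.001
```

```bash
python3 - <<'E'
from h import *
sync();st();print(readout.sense()["qvel"].round(2))
w=cam("wrist");save(w,"w12")
u=np.array([np.cos(np.radians(33)),-np.sin(np.radians(33)),0]);P=np.array([521.5,98,26])-6*u
R=R_of(-33,-25);plan(P-R.apply([0,0,110]),-33,-25,147);plan(P,-33,-25,147)
E
```

```text
t 21.18 p [608.2  45.1 258.3] err [0. 0. 0.] roterr [-0.  0.  0.] q [0.01 0.59 1.65 0.25 1.28 2.04] F [-0.3 -0.6 -0.7] open 1.001
[-0.08  0.17 -0.19  0.25  0.63  1.1 ]
t [0.08, 0.29, -0.1] rot [-0.004, 0.003, -0.001] rows>=0.1 tcp [607.6  42.1 258.9]
t [0.11, 0.33, 10.9] rot [-0.004, 0.003, -0.001] rows>=1.7 tcp [568.6  67.4 159.2]
```

View pics/w12.png

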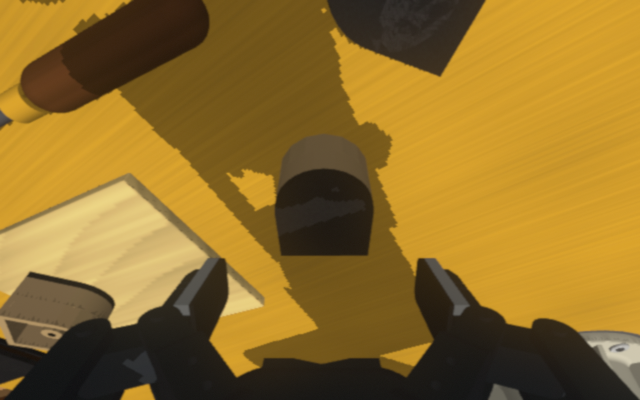

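Call:
{"method": "step_arm", "body": {"deltas": [{"translation": [0.1,0.25,5.5],"rot": [0,0,0]},{"translation": [0.1,0.25,9.0],"rot": [0,0,0]},{"translation": [0.1,0.25,10.8],"rot": [0,0,0]},{"translation": [0.1,0.25,10.8],"rot": [0,0,0]},{"translation": [0.1,0.25,10.8],"rot": [0,0,0]}]}}

```text
clock: 21.85
eef_pos: [570.2, 67.9, 161.5]
tcp_rot: [-3.133, 0.435, -0.57]
contact_force: [1.2, 0.9, 0.5]
opening: 0.998
```

```bash
python3 - <<'E'
from h import *
sync();st();print(readout.sense()["qvel"].round(2))
p,r=cmd();print(r.as_matrix()[:,2],p+r.apply([0,0,147]))
E
```

```text
t 21.85 p [570.2  67.9 161.5] err [0. 0. 0.] roterr [0. 0. 0.] q [0.04 0.69 1.76 0.29 1.07 2.  ] F [1.2 0.9 0.5] open 0.998
[-0.   -0.01 -0.    0.    0.    0.  ]
[-0.35036918  0.23442739 -0.90679944] [518.67851108 102.32329711  28.19470471]
```

Call:
{"method": "step_arm", "body": {"deltas": [{"translation": [0,0,0],"rot": [0,0,0]},{"translation": [0,0,0],"rot": [0,0,0]},{"translation": [0,0,0],"rot": [0,0,0]},{"translation": [0,0,0],"rot": [0,0,0]},{"translation": [-2,0,-4.5],"rot": [0,0,0]},{"translation": [-4.5,0,-9.5],"rot": [0,0,0]}], "grip": 255, "squeeze": 50}}

```text
clock: 22.6
eef_pos: [568.1, 67.5, 266.4]
tcp_rot: [-3.136, 0.438, -0.571]
contact_force: [1.3, 0.7, -1.5]
opening: 0.765
```

```bash
python3 - <<'E'
from h import *
p,r=cmd();print("h",r.inv().apply(np.array([521.5,98.5,23])-p))
sync();st();print(readout.sense()["qvel"].round(2))
w=cam("wrist");save(w,"w13")
plan([660,20,430],33,55,147)
plan([680,20,450],35,90,147)
E
```

```text
h [  6.21429086   1.72085055 149.82570699]
t 22.6 p [568.1  67.5 266.4] err [0. 0. 0.] roterr [-0.  0. -0.] q [0.04 0.53 1.74 0.27 1.24 2.05] F [ 1.3  0.7 -1.5] open 0.765
[ 0.01 -0.66 -0.15 -0.08  0.75  0.23]
t [-5.67, 9.86, -24.78] rot [0.315, 1.227, -1.198] rows>=9.3 tcp [559.  -45.6 514.3]
t [-1.98, 11.44, -19.42] rot [0.738, 1.732, -1.17] rows>=11.9 tcp [559.6 -64.3 450. ]
```

View pics/w13.png

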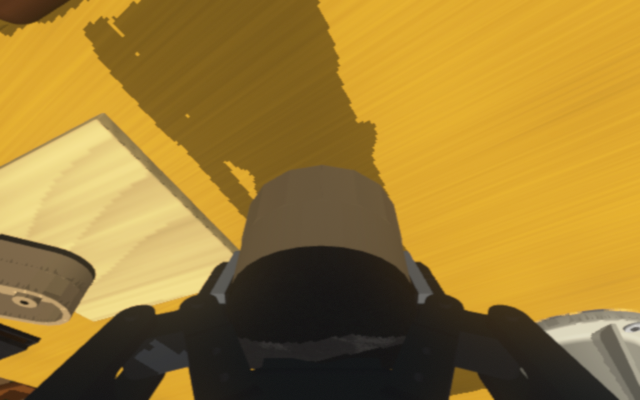

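```bash
python3 - <<'E'
from h import *
R=R_of(35,10)
plan(np.array([540,-60,450])+R.apply([0,0,147]),35,10,147)
E
```

```text
t [-3.68, 12.14, -18.62] rot [-0.162, 0.535, -1.19] rows>=7.0 tcp [540. -60. 450.]
```

Call:
{"method": "step_arm", "body": {"deltas": [{"translation": [-3.7,12.1,-18.6],"rot": [-0.162,0.535,-1.19]},{"translation": [-3.7,12.1,-18.6],"rot": [-0.162,0.535,-1.19]},{"translation": [-3.7,12.1,-18.6],"rot": [-0.162,0.535,-1.19]},{"translation": [-3.7,12.1,-18.6],"rot": [-0.162,0.535,-1.19]},{"translation": [-3.7,12.1,-18.6],"rot": [-0.162,0.535,-1.19]},{"translation": [-3.7,12.1,-18.6],"rot": [-0.162,0.535,-1.19]},{"translation": [-3.7,12.1,-18.6],"rot": [-0.162,0.535,-1.19]},{"translation": [-3.7,12.1,-18.6],"rot": [-0.162,0.535,-1.19]}]}}

```text
clock: 23.65
eef_pos: [539.3, -59.6, 449.4]
tcp_rot: [3.141, -0.176, 0.609]
contact_force: [-0.0, -1.6, -2.1]
opening: 0.769
```

```bash
python3 - <<'E'
from h import *
sync();st();print(readout.sense()["qvel"].round(2))
plan([680,20,450],35,90,147)
E
```

```text
t 23.65 p [539.3 -59.6 449.4] err [0. 0. 0.] roterr [0. 0. 0.] q [-0.15  0.15  1.81  0.14  1.06  0.75] F [-0.  -1.6 -2.1] open 0.769
[ 0.    0.01 -0.02 -0.01  0.04  0.09]
t [1.38, 1.55, 0.18] rot [0.002, 1.395, -0.001] rows>=7.5 tcp [559.6 -64.3 450. ]
```

Call:
{"method": "step_arm", "body": {"deltas": [{"translation": [1.4,1.5,0.2],"rot": [0,1.395,0]},{"translation": [1.4,1.5,0.2],"rot": [0,1.395,0]},{"translation": [1.4,1.5,0.2],"rot": [0,1.395,0]},{"translation": [1.4,1.5,0.2],"rot": [0,1.395,0]},{"translation": [1.4,1.5,0.2],"rot": [0,1.395,0]},{"translation": [1.4,1.5,0.2],"rot": [0,1.395,0]},{"translation": [1.4,1.5,0.2],"rot": [0,1.395,0]},{"translation": [1.4,1.5,0.2],"rot": [0,1.395,0]}]}}

```text
clock: 24.65
eef_pos: [560.1, -63.8, 449.5]
tcp_rot: [-0.625, -1.564, -1.906]
contact_force: [-0.1, 0.5, -2.4]
opening: 0.766
```

```bash
python3 - <<'E'
from h import *
sync();st();print(readout.sense()["qvel"].round(2))
f=cam("scene");u,v=proj(f,[680,20,450])[0].astype(int)
save(f,"sc14z",(u-50,v-40,u+50,v+40),8)
E
```

```text
t 24.65 p [560.1 -63.8 449.5] err [0. 0. 0.] roterr [0. 0. 0.] q [-0.37  0.26  2.11  2.02  1.17 -0.89] F [-0.1  0.5 -2.4] open 0.766
[-0.01  0.32  0.16  1.06  1.03 -0.86]
```

View pics/sc14z.png

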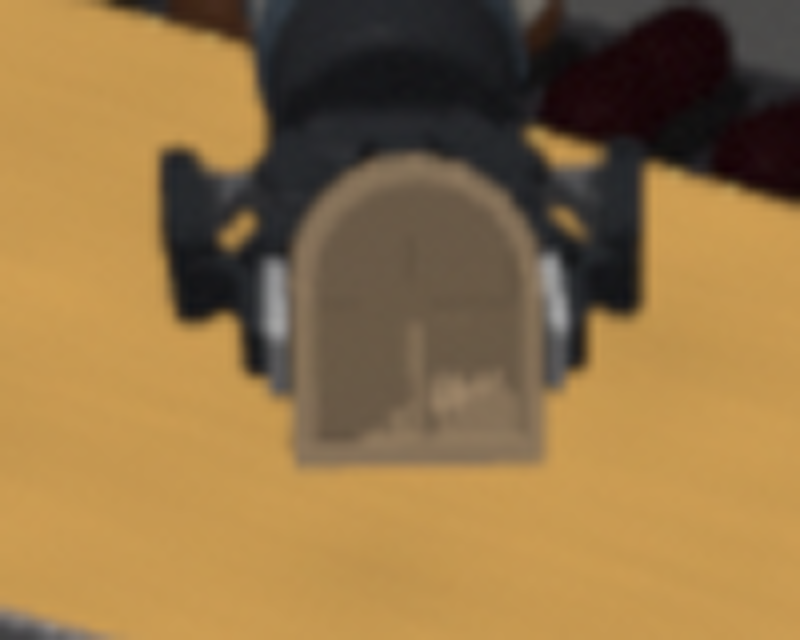

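```bash
python3 - <<'E'
from h import *
t=cam("top");save(t,"t15",(430,180,570,310),5)
px=np.array([[603,163],[747,143],[773,297],[630,315]])/1.8+120
q=ray(t,px,75);print(q.round(0).tolist(),q.mean(0),np.linalg.norm(q-np.roll(q,-1,0),axis=1))
R=R_of(35,10)
plan(np.array([450,-230,430])+R.apply([0,0,147]),30,10,147)
E
```

```text
[[565.0, -261.0], [584.0, -438.0], [398.0, -456.0], [381.0, -284.0]] [ 482.08429801 -359.65136326] [178.10783092 187.1675672  173.42384027 184.80671016]
t [-1.81, 7.09, -18.55] rot [-0.076, -1.401, 0.057] rows>=7.5 tcp [ 448.8 -228.1  430. ]
```

View pics/t15.png

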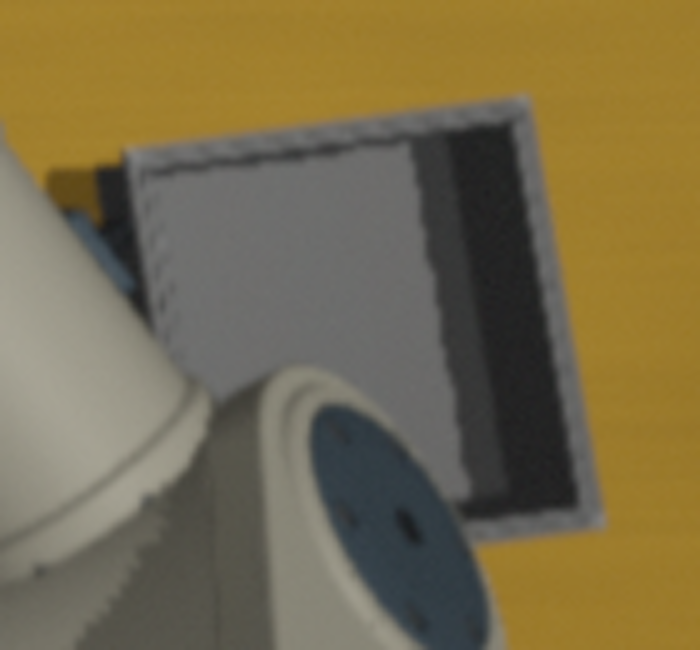

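Call:
{"method": "step_arm", "body": {"deltas": [{"translation": [-1.8,7.1,-18.5],"rot": [-0.076,-1.401,0.057]},{"translation": [-1.8,7.1,-18.5],"rot": [-0.076,-1.401,0.057]},{"translation": [-1.8,7.1,-18.5],"rot": [-0.076,-1.401,0.057]},{"translation": [-1.8,7.1,-18.5],"rot": [-0.076,-1.401,0.057]},{"translation": [-1.8,7.1,-18.5],"rot": [-0.076,-1.401,0.057]},{"translation": [-1.8,7.1,-18.5],"rot": [-0.076,-1.401,0.057]},{"translation": [-1.8,7.1,-18.5],"rot": [-0.076,-1.401,0.057]},{"translation": [-1.8,7.1,-18.5],"rot": [-0.076,-1.401,0.057]}]}}

```text
clock: 25.75
eef_pos: [450.0, -228.5, 433.1]
tcp_rot: [3.13, -0.163, 0.521]
contact_force: [0.0, 0.7, -1.3]
opening: 0.769
```

```bash
python3 - <<'E'
from h import *
sync();st();print(readout.sense()["qvel"].round(2))
h=np.array([6.2,0,149.8])
planC([480,-358,180],6,-12,h)
E
```

```text
t 25.75 p [ 450.  -228.5  433.1] err [0. 0. 0.] roterr [0. 0. 0.] q [-0.52  0.11  1.89  0.15  1.05  0.46] F [ 0.   0.7 -1.3] open 0.769
[ 0.22  0.07 -0.12 -0.78  0.28  0.64]
t [-3.24, 13.62, 10.3] rot [0.021, -0.37, 0.416] rows>=3.0 tcp [ 504.9 -355.4  327.8]
```

Call:
{"method": "step_arm", "body": {"deltas": [{"translation": [-3.2,13.6,10.3],"rot": [0.021,-0.37,0.416]},{"translation": [-3.2,13.6,10.3],"rot": [0.021,-0.37,0.416]},{"translation": [-3.2,13.6,10.3],"rot": [0.021,-0.37,0.416]},{"translation": [-3.2,13.6,10.3],"rot": [0.021,-0.37,0.416]},{"translation": [-3.2,13.6,10.3],"rot": [0.021,-0.37,0.416]},{"translation": [-3.2,13.6,10.3],"rot": [0.021,-0.37,0.416]}]}}

```text
clock: 26.5
eef_pos: [505.2, -352.8, 327.1]
tcp_rot: [-3.136, 0.204, 0.111]
contact_force: [-0.3, -0.0, -0.5]
opening: 0.766
```

```bash
python3 - <<'E'
from h import *
sync();st();print(readout.sense()["qvel"].round(2))
h=np.array([6.2,0,149.8])
planC([480,-358,80],6,-12,h);planC([480,-358,40],6,-12,h)
w=cam("wrist");save(w,"w16")
E
```

```text
t 26.5 p [ 505.2 -352.8  327.1] err [0. 0. 0.] roterr [0. 0. 0.] q [-0.58  0.46  1.66 -0.14  1.18  0.94] F [-0.3 -0.  -0.5] open 0.766
[ 0.   -0.01  0.    0.    0.01 -0.  ]
t [1.97, 0.31, 9.73] rot [-0.004, -0.005, 0.006] rows>=1.6 tcp [ 504.9 -355.4  227.8]
t [2.78, 0.33, 13.65] rot [-0.004, -0.005, 0.006] rows>=2.2 tcp [ 504.9 -355.4  187.8]
```

View pics/w16.png

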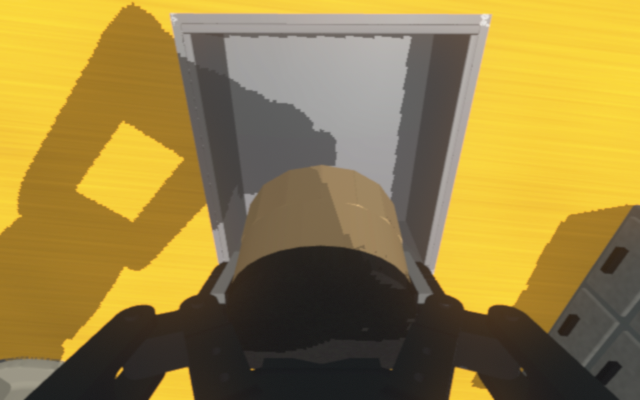

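Call:
{"method": "step_arm", "body": {"deltas": [{"translation": [1.0,0.4,5.0],"rot": [0,0,0]},{"translation": [2.0,0.4,9.7],"rot": [0,0,0]},{"translation": [2.6,0.4,12.5],"rot": [0,0,0]},{"translation": [2.8,0.4,13.7],"rot": [0,0,0]},{"translation": [2.8,0.4,13.7],"rot": [0,0,0]}]}}

```text
clock: 27.18
eef_pos: [504.8, -356.1, 186.1]
tcp_rot: [-3.134, 0.207, 0.111]
contact_force: [-0.0, -0.8, -0.5]
opening: 0.77
```

```bash
python3 - <<'E'
from h import *
sync();st()
h=np.array([6.2,0,149.8]);p,r=cmd();print(p+r.apply(h))
f=cam("scene");save(f,"sc17",(180,70,300,170),6)
E
```

```text
t 27.18 p [ 504.8 -356.1  186.1] err [0. 0. 0.] roterr [0. 0. 0.] q [-0.58  0.65  1.72 -0.16  0.94  0.98] F [-0.  -0.8 -0.5] open 0.77
[ 480.17194851 -357.66853261   38.20913298]
```

View pics/sc17.png

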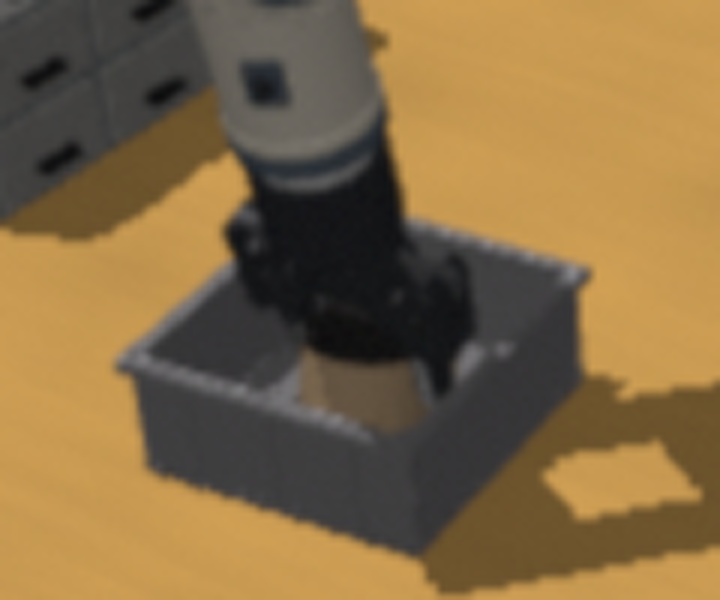

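Call:
{"method": "step_arm", "body": {"deltas": [{"translation": [0.04,0,0.2],"rot": [0,0,0]},{"translation": [0.04,0,0.2],"rot": [0,0,0]}]}}

```text
clock: 27.48
eef_pos: [505.0, -356.3, 184.3]
tcp_rot: [-3.134, 0.206, 0.111]
contact_force: [1.9, -0.2, -0.3]
opening: 0.767
```

Call:
{"method": "step_arm", "body": {"deltas": [{"translation": [0,0,0],"rot": [0,0,0]},{"translation": [0,0,0],"rot": [0,0,0]},{"translation": [0,0,0],"rot": [0,0,0]},{"translation": [-0.5,0,-2.5],"rot": [0,0,0]},{"translation": [-1.4,0,-7],"rot": [0,0,0]},{"translation": [-2.6,0,-13],"rot": [0,0,0]},{"translation": [-6,0,-19],"rot": [0,0,0]},{"translation": [-12,0,-24],"rot": [0,0,0]}], "grip": 0}}

```text
clock: 28.48
eef_pos: [450.3, -364.0, 427.9]
tcp_rot: [-3.135, 0.206, 0.112]
contact_force: [0.0, -0.3, -0.5]
opening: 0.998
```

```bash
python3 - <<'E'
from h import *
sync();st();print(readout.sense()["qvel"].round(2))
p,r=cmd();R=R_of(30,0);plan(np.array([300,-150,480])+R.apply([0,0,147]),30,0,147)
f=cam("scene");save(f,"sc18");t=cam("top");save(t,"t18")
E
```

```text
t 28.48 p [ 450.3 -364.   427.9] err [0. 0. 0.] roterr [0. 0. 0.] q [-0.64  0.3   1.66 -0.14  1.34  0.86] F [ 0.  -0.3 -0.5] open 0.998
[-0.34 -0.72  0.12 -0.04  0.56 -0.4 ]
t [-13.34, -22.96, -2.38] rot [-0.049, 0.201, -0.411] rows>=4.3 tcp [ 300. -150.  480.]
```

View pics/sc18.png

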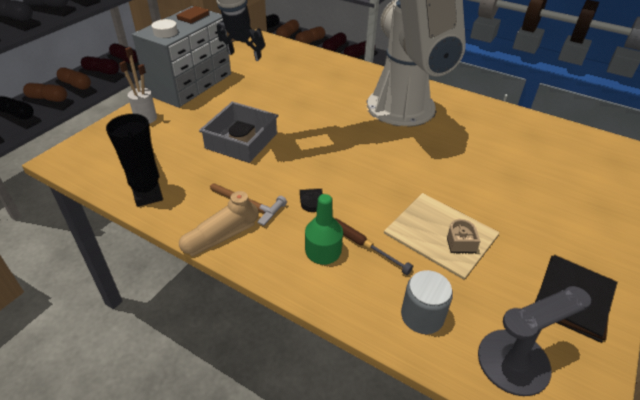

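View pics/t18.png

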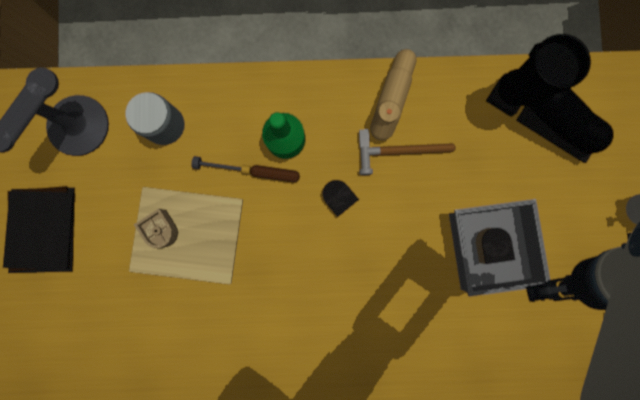

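```bash
python3 - <<'E'
from h import *
t=cam("top");s=cam("scene");save(t,"t19",(120,170,260,300),5)
print("hole",ray(t,[[120-20+226/4, 150+322/4]],54))
c=ray(t,[[120-20+226/4, 150+322/4]],54)[0]-np.array([528,352.6]);a=np.radians(-8.5)
print("in board frame",c@[np.cos(a),np.sin(a)],c@[-np.sin(a),np.cos(a)])
a0=cv2.imread("pics/top0.png");d=cv2.absdiff(a0,t["image"][:,:,::-1]).max(2)
for n,b in dict(hammer=(355,125,460,180),wheel=(188,150,302,186),bottle=(258,108,308,162),pieces=(318,176,362,218)).items(): print(n,(d[b[1]:b[3],b[0]:b[2]]>40).sum())
E
```

```text
hole [[538.72973068 405.0042127 ]]
in board frame 2.8660380297570995 53.41455284145401
hammer 0
wheel 0
bottle 0
pieces 0
```

Call:
{"method": "step_arm", "body": {"deltas": [{"translation": [0,0,-0.5],"rot": [0,0,0]},{"translation": [0,0,-0.5],"rot": [0,0,0]},{"translation": [0,0,-0.5],"rot": [0,0,0]},{"translation": [0,0,-0.5],"rot": [0,0,0]}]}}

```text
clock: 29.18
eef_pos: [451.4, -363.9, 429.8]
tcp_rot: [-3.133, 0.208, 0.112]
contact_force: [0.8, -0.9, 0.4]
opening: 1.001
```

View pics/t19.png

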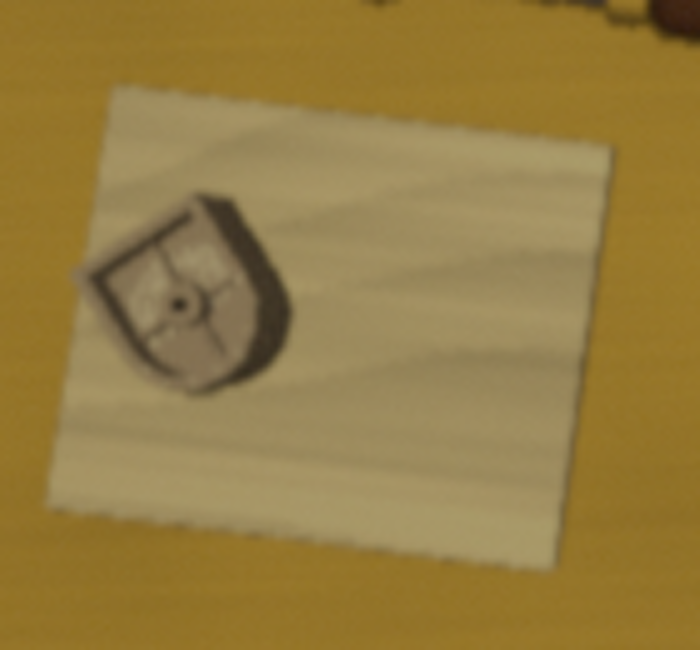

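```bash
python3 -c "
from rig import ticket
print(ticket.sign_off())"
```

```text
the job is handed in; nothing more can be done
None
```

I checked both heels with the scene camera, sorted them and handed the job in at about 29 s of the 72 s allowed.

- **Sound heel (was on the crate side):** its boss and screw hole showed in the middle of the hollow. I stood it on its breast, regrasped it and turned it over. It now lies upside down on the plywood board.
- **Bad heel (was on the board side):** the middle of the hollow showed only the two crossing ribs, with no boss. I set it down in the grey scrap crate and released it; the last pictures show it inside.

**Last checks**
- **Board:** the heel's centre is about 53 mm from the board's middle along its 240 mm side, so the whole heel is inside the edge. It looks flat in both camera views. In the top view its upper rim seems to touch the board's edge; I take that to be the camera angle, since the rim stands 46 mm above the board.
- **Bystanders:** comparing the first and last top views showed no change at the hammer, wheel tool, top pieces or bottle.
- **Forces:** the highest force I read was about 9 N, and the gripper ended open and clear of everything.

No check failed or disagreed.

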